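Load the mirror stand and seat each mirror against its pins

TASK

Get the mirror stand ready for coating: lift the guard bar out of its two forked posts and set it down on the worktop clear of the stand, then lay every round mirror cell that is on the worktop, face up, on the sloping deck, one to a station, and nudge each one down the slope until its edge touches both dowel pins of its station while it lies flat on the deck. When all are seated put the guard bar back, centred and fully down in both forks with its black grip block upwards; do not shift the stirrer-bar keeper or the tweezers.

Things in the scene. Friction and masses are not known exactly. Their poses are not given: they have to be found in the camera images.
- stand: the mirror stand (fixed): steel foot plate 150 x 425 x 8 mm, from 57 mm before to 93 mm behind the origin, which is on the worktop; x points to the back of the stand (uphill), y along it to the left, z up. Two aluminium posts, forked at the top, stand at x = 0, y = +198 and -198 mm.
- deck: sloping dark steel deck of the stand (fixed): origin on its surface, 45 mm above the worktop, over the stand's origin; x uphill along the surface (0.21 rad, lowest at the robot's side), y left, z square off it. Surface x -39 to +75, y -160 to +160 mm, lip 6 mm high all round. Stations at y = +114, +38, -38, -114 mm. Cells do not slide on it by themselves.
- set_down (a point): a bare spot of the worktop behind the stand, 150 mm behind its origin and 100 mm towards its -y: the bar can lie here, centred, parallel to the stand; axes as the stand's
- bar: the guard bar: steel bar 430 mm long (its y), 12 mm wide (x), 12 mm thick, 0.28 kg, with a black grip block 20 mm (x) by 46 mm (y) by 26 mm high on the middle of its top (38 mm overall). Origin at the centre of its underside, z up through the block. It starts in the forks.
- bar_home (a point): where the guard bar's origin lies when home: midway between the forks, on the level of the slot floors, 72 mm over the worktop; axes as the stand's. Each fork (10 mm thick in y) has an upright slot 17 mm wide in x, 27 mm deep, open upwards and at both ends, with flared lips over its top 11 mm.
- mirror1: a round mirror cell: aluminium disc 40 mm in diameter and 18 mm thick, about 70 g, with a mirror face on top. Origin at the centre of its underside, z up through the mirror face. Three or four of the four cells are present.
- mirror2: a round mirror cell: aluminium disc 40 mm in diameter and 18 mm thick, about 70 g, with a mirror face on top. Origin at the centre of its underside, z up through the mirror face. Three or four of the four cells are present.
- mirror3: a round mirror cell: aluminium disc 40 mm in diameter and 18 mm thick, about 70 g, with a mirror face on top. Origin at the centre of its underside, z up through the mirror face. Three or four of the four cells are present.
- mirror4: a round mirror cell: aluminium disc 40 mm in diameter and 18 mm thick, about 70 g, with a mirror face on top. Origin at the centre of its underside, z up through the mirror face. Three or four of the four cells are present.
- nest1 (a point): leftmost (+y) station: the point on the deck surface where the underside centre of a mirror cell lies when the cell touches both pins, which stand on its downhill side (polished steel with low friction, 8 mm in diameter, 15 mm high, 39 mm apart). Axes as the deck's.
- pin1l (a point): foot of the axis of the left pin of the leftmost (+y) station, on the deck surface; 13.8 mm downhill and 19.7 mm to the left of the station point. A touching cell's centre is 24 mm from it.
- pin1r (a point): foot of the axis of the right pin of the leftmost (+y) station, on the deck surface; 13.8 mm downhill and 19.7 mm to the right of the station point. A touching cell's centre is 24 mm from it.
- nest2 (a point): second from left station: the point on the deck surface where the underside centre of a mirror cell lies when the cell touches both pins, which stand on its downhill side (polished steel with low friction, 8 mm in diameter, 15 mm high, 39 mm apart). Axes as the deck's.
- pin2l (a point): foot of the axis of the left pin of the second from left station, on the deck surface; 13.8 mm downhill and 19.7 mm to the left of the station point. A touching cell's centre is 24 mm from it.
- pin2r (a point): foot of the axis of the right pin of the second from left station, on the deck surface; 13.8 mm downhill and 19.7 mm to the right of the station point. A touching cell's centre is 24 mm from it.
- nest3 (a point): third from left station: the point on the deck surface where the underside centre of a mirror cell lies when the cell touches both pins, which stand on its downhill side (polished steel with low friction, 8 mm in diameter, 15 mm high, 39 mm apart). Axes as the deck's.
- pin3l (a point): foot of the axis of the left pin of the third from left station, on the deck surface; 13.8 mm downhill and 19.7 mm to the left of the station point. A touching cell's centre is 24 mm from it.
- pin3r (a point): foot of the axis of the right pin of the third from left station, on the deck surface; 13.8 mm downhill and 19.7 mm to the right of the station point. A touching cell's centre is 24 mm from it.
- nest4 (a point): rightmost (-y) station: the point on the deck surface where the underside centre of a mirror cell lies when the cell touches both pins, which stand on its downhill side (polished steel with low friction, 8 mm in diameter, 15 mm high, 39 mm apart). Axes as the deck's.
- pin4l (a point): foot of the axis of the left pin of the rightmost (-y) station, on the deck surface; 13.8 mm downhill and 19.7 mm to the left of the station point. A touching cell's centre is 24 mm from it.
- pin4r (a point): foot of the axis of the right pin of the rightmost (-y) station, on the deck surface; 13.8 mm downhill and 19.7 mm to the right of the station point. A touching cell's centre is 24 mm from it.
- stirbar_keeper: small white stirrer-bar keeper 30 x 50 x 16 mm, a bystander; origin at the centre of its underside
- tweezers: steel tweezers 19 x 122 x 8 mm lying on the worktop, a bystander; origin at the centre of its underside, length along y

How it is judged:
On the way, in this order (a step that is already met when the one before it is completed fails the run):
1. the guard bar is out of the forks, set down clear of the stand and released (horizontal distance between bar and bar_home above 0.09 m and height (world z) of bar below 0.05 m and contact force between the fingers and bar below 0.1 N and linear speed of bar below 0.02 m/s), for 0.2 s.
2. every mirror cell present lies seated at a station, touching both pins (((distance between mirror1 and nest1 below 0.004 m and distance between mirror1 and pin1l below 0.0255 m and distance between mirror1 and pin1r below 0.0255 m) or (distance between mirror1 and nest2 below 0.004 m and distance between mirror1 and pin2l below 0.0255 m and distance between mirror1 and pin2r below 0.0255 m) or (distance between mirror1 and nest3 below 0.004 m and distance between mirror1 and pin3l below 0.0255 m and distance between mirror1 and pin3r below 0.0255 m) or (distance between mirror1 and nest4 below 0.004 m and distance between mirror1 and pin4l below 0.0255 m and distance between mirror1 and pin4r below 0.0255 m)) and angle between the z axis of each of mirror1, mirror2, mirror3, mirror4 and the z axis of deck, either way round below 0.06 rad and angle between each of mirror1, mirror2, mirror3, mirror4's own z axis and vertical below 0.4 rad and linear speed of each of mirror1, mirror2, mirror3, mirror4 below 0.01 m/s and ((distance between mirror2 and nest1 below 0.004 m and distance between mirror2 and pin1l below 0.0255 m and distance between mirror2 and pin1r below 0.0255 m) or (distance between mirror2 and nest2 below 0.004 m and distance between mirror2 and pin2l below 0.0255 m and distance between mirror2 and pin2r below 0.0255 m) or (distance between mirror2 and nest3 below 0.004 m and distance between mirror2 and pin3l below 0.0255 m and distance between mirror2 and pin3r below 0.0255 m) or (distance between mirror2 and nest4 below 0.004 m and distance between mirror2 and pin4l below 0.0255 m and distance between mirror2 and pin4r below 0.0255 m)) and ((distance between mirror3 and nest1 below 0.004 m and distance between mirror3 and pin1l below 0.0255 m and distance between mirror3 and pin1r below 0.0255 m) or (distance between mirror3 and nest2 below 0.004 m and distance between mirror3 and pin2l below 0.0255 m and distance between mirror3 and pin2r below 0.0255 m) or (distance between mirror3 and nest3 below 0.004 m and distance between mirror3 and pin3l below 0.0255 m and distance between mirror3 and pin3r below 0.0255 m) or (distance between mirror3 and nest4 below 0.004 m and distance between mirror3 and pin4l below 0.0255 m and distance between mirror3 and pin4r below 0.0255 m)) and ((distance between mirror4 and nest1 below 0.004 m and distance between mirror4 and pin1l below 0.0255 m and distance between mirror4 and pin1r below 0.0255 m) or (distance between mirror4 and nest2 below 0.004 m and distance between mirror4 and pin2l below 0.0255 m and distance between mirror4 and pin2r below 0.0255 m) or (distance between mirror4 and nest3 below 0.004 m and distance between mirror4 and pin3l below 0.0255 m and distance between mirror4 and pin3r below 0.0255 m) or (distance between mirror4 and nest4 below 0.004 m and distance between mirror4 and pin4l below 0.0255 m and distance between mirror4 and pin4r below 0.0255 m))), for 0.2 s.
3. the guard bar is back home in both forks (horizontal distance between bar and bar_home below 0.012 m and z of bar in the frame of bar_home between -0.003 and 0.003 m and angle between the y axis of bar and the y axis of stand, either way round below 0.06 rad and angle between bar's own z axis and vertical below 0.1 rad and linear speed of bar below 0.01 m/s), for 0.2 s.
At the end, for the whole second after the job is handed in: Each mirror cell present lies at rest, face up and flat (0.06 rad) on the deck at a station, within 1.5 mm of touching each of its two pins; the guard bar lies at rest in both forks, within 3 mm of their floor, centred within 12 mm, parallel within 0.06 rad, block up (all of step 2 and all of step 3).
It fails at once if the stirbar keeper is shifted by more than 30 mm (distance of stirbar_keeper from where it was at the start of the episode above 0.03 m).
It fails at once if the tweezers is shifted by more than 30 mm (distance of tweezers from where it was at the start of the episode above 0.03 m).
Of mirror1, mirror2, mirror3, mirror4 only 3 to 4 are there at a start; the rules pass over those that are not, and their reading is None.
At some moment in a run one of mirror1, mirror2, mirror3, mirror4 may be knocked a few centimetres aside while the robot is not near it.
It also fails if it takes over 210 s, if anything falls off the work surface, if the arm or the gripper's body presses on something with over 40 N, if the wrist force passes 120 N, or if a joint passes its speed limit or range.

ROBOT

A 7-joint arm with a two-finger parallel gripper is mounted at the origin on a cart in front of the work surface, level with it; the furniture and walls round the work are solid. World frame = base frame: x ahead of the robot, y to its left, z up, the work surface at z = 0. Lengths are in m, angles in rad, forces in N, time in s.
With the tool pointing down it reaches from about 0.35 to 0.9 m from the base axis. Payload 8.1 kg.
Tool frame: the origin (TCP) lies at the very end of the fingers, on their centre line; the grasp point (between the pads) lies arm.grip_point_offset behind it (arm.grip_point_offset is the distance from the TCP to the grasp point, in m); z points along the fingers, y is the line along which they close (so a half turn about z gives the same grasp; the last joint's range is limited). The gripper opens to 92 mm and grips with 3 to 60 N. Pads are 19 mm wide; open, the fingers measure 130 mm over their backs; the gripper's body (75 mm by 190 mm) begins 47 mm behind the grasp point.
Start: joints at [-1.322, 0.434, 0.025, 1.573, -0.012, 1.134, -0.075], TCP at [0.215, 0.587, 0.227] pointing down, gripper open.
Joint ranges: [-2.62, 2.62], [-0.44, 2.09], [-1.27, 1.32], [0.08, 2.57], [-1.32, 4.46], [0.12, 2], [-2.74, 2.74]. Speed limits (rad/s): [2.22, 2.22, 3.01, 3.01, 3.14, 3.14, 3.14].

INTERFACE

Orientations are given as a rotation vector (axis times angle).
In Python, from cell import arm gives the robot as it stands. The module is installed in compiled form; this text tells all that it offers.
- The arm moves only by the shell command python3 -m creep 'ROWS' [OPENING] [FORCE]. ROWS is JSON, a list of rows, each a list of 6 numbers: the shift along the tool's x, y, z scaled (see below), then the turn, a rotation vector about the tool's x, y, z scaled (see below). A call has 1 to 20 rows; each row shifts and turns the commanded pose from where the row before left it, along the tool's axes as they then stand; what a row does not reach is not made up. The controller multiplies each number of a shift by 0.4 m and each number of a turn by 120 degrees. A row lasts 1/12 s, in which the tool goes at most 41.7 mm and 7.16 degrees, less where a joint would pass 70% of its speed; a pose out of reach is approached as far as the arm can. A call with a number of a shift or a turn outside -1 to 1 is refused whole. A call with a gripper value outside its range is refused whole. OPENING is the closure, from -1 (fully open) to 1 (shut), set as the call begins (- or left out, the last holds). The fingers move at their own pace and stop on an object; FORCE is the grip in N (left out, the last holds). Time passes only in rows, so rows that do not move let the fingers close. It gives the time, the measured TCP pose, the force, the opening and the grip force at its end, in the units of the state.
- arm.observe(): the state, without advancing time (a new reading comes with each control period).
- arm.get_image(name): name is "scene" or "top"; returns a dict with "frame" (420x560x3 uint8, red, green, blue), "intrinsics" (3x3 intrinsics, pixels), "rvec" (rotation vector, rad) and "tvec" (3), from world to camera coordinates, as OpenCV has them. Camera axes: x right, y down, z forward; pixel columns grow to the right and rows downward; lengths in m; the calibration is good to about 2 mm. A picture is of the moment at which its call begins. There is no depth.
- arm.sign_off(): hands the job in; it is judged then, once.
The state is a dict: "clock": time; "joints": joint angles; "dq": joint speeds; "joint_efforts": joint torques, N m; "position": TCP position; "ee_rot": TCP orientation; "force": force on the tool from outside, world axes, zero at the start; "ft_torque": the same for the moment, N m; "width": opening from 0.0 (shut) to 1.0 (fully open); "gripper_force": force on a finger pad.
Only numpy, scipy, OpenCV 4.12 (cv2) and the standard library are available. Lean on these libraries where they do the work, as an engineer would, in place of code of your own. Each camera call takes 0.05 s, during which the arm holds its last target. There are 200 camera calls.

## Working session

There is one attempt and no reset: what is moved stays moved. The work goes in short steps, Python scripts to look and compute and a shell command to move; the robot and the scene stay as the last step left them, time stands still between calls to the robot, and variables do not carry over. Pictures are saved under pics/ and viewed, at most 17 in all, crops included, and the job is handed in when it is done.

```bash
mkdir -p pics; python3 - <<'E'
from cell import arm
import cv2,numpy as np
print(arm.observe(), arm.grip_point_offset)
for n in("scene","top"):
    d=arm.get_image(n); print(n,d["intrinsics"],d["rvec"],d["tvec"])
    cv2.imwrite(f"pics/{n}0.png",d["frame"][:,:,::-1])
    R=cv2.Rodrigues(np.array(d["rvec"]))[0]; print("cam at",-R.T@np.array(d["tvec"]))
E
```

```text
{'clock': 0.0, 'joints': array([-1.32161671,  0.43522254,  0.02500121,  1.57407729, -0.01159621,
        1.13399304, -0.07511336]), 'dq': array([-0.00110045,  0.00089284,  0.00027008, -0.00055938, -0.00065053,
        0.00020852, -0.00043037]), 'joint_efforts': array([-1.18351414e-03, -6.67831779e+01,  9.84234139e-01, -3.14480710e+01,
       -6.06541126e-02,  4.27555607e-02,  2.03461736e-04]), 'position': array([0.21525325, 0.58623161, 0.22595323]), 'ee_rot': array([-5.49874203e-01, -3.09297667e+00,  2.43596594e-03]), 'force': array([ 0.02743994, -0.07024792, -0.75212487]), 'ft_torque': array([-0.03614453,  0.00204834, -0.01124767]), 'gripper_force': 0.0, 'width': 0.9967667310540651} 0.0188
scene [[490.57535703   0.         288.4205877 ]
 [  0.         490.57535703 215.53117899]
 [  0.           0.           1.        ]] [ 2.09584493 -1.32279567  0.48555647] [-0.27264176  0.3676945   0.86610187]
cam at [-0.14520109 -0.38556757  0.88877417]
top [[545.53079141   0.         280.71010073]
 [  0.         545.53079141 200.17320821]
 [  0.           0.           1.        ]] [ 2.10537603 -2.12999589  0.18942673] [-0.03491823  0.51520293  1.34304481]
cam at [ 0.25360103 -0.05373554  1.41535215]
```

View pics/scene0.png

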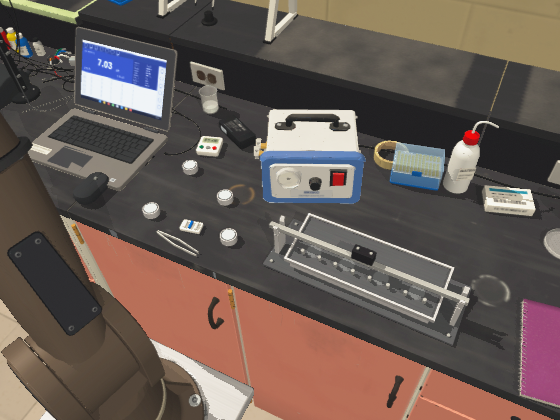

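View pics/top0.png

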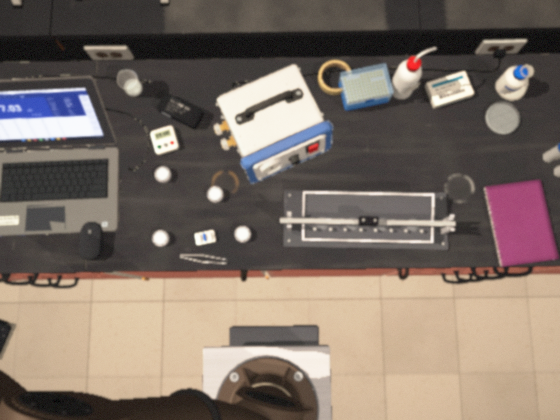

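Four cells are visible: top view (163,174), (215,194), (161,238) and (243,234). The keeper is at (205,237), the tweezers at (203,259), and the bar runs from (281,220) to (455,224) with its block at (369,220). Next come zoomed crops and blob measurements.

```bash
cat > h.py <<'E'
from cell import arm
import cv2,numpy as np
def cam(n,save=None):
    d=arm.get_image(n); d["R"]=cv2.Rodrigues(np.array(d["rvec"]))[0]; d["t"]=np.array(d["tvec"]).reshape(3); d["c"]=-d["R"].T@d["t"]; d["K"]=np.array(d["intrinsics"])
    d["bgr"]=np.ascontiguousarray(d["frame"][:,:,::-1])
    if save: cv2.imwrite(f"pics/{save}.png",d["bgr"])
    return d
def ray(d,u,v):
    r=d["R"].T@np.linalg.solve(d["K"],[u,v,1.]); return r/np.linalg.norm(r)
def onz(d,p,z):
    r=ray(d,*p); return d["c"]+r*(z-d["c"][2])/r[2]
def tri(d1,p1,d2,p2):
    P=[d["K"]@np.c_[d["R"],d["t"]] for d in(d1,d2)]
    X=cv2.triangulatePoints(P[0],P[1],np.array(p1,float).reshape(2,1),np.array(p2,float).reshape(2,1)).ravel(); X=X[:3]/X[3]
    return X, np.hypot(*(proj(d1,X)-p1)), np.hypot(*(proj(d2,X)-p2))
def proj(d,X):
    q=d["K"]@(d["R"]@np.asarray(X,float)+d["t"]); return q[:2]/q[2]
def blobs(d,lo=170,amin=20,amax=800,sat=60,roi=None):
    hsv=cv2.cvtColor(d["bgr"],cv2.COLOR_BGR2HSV)
    m=((hsv[...,2]>lo)&(hsv[...,1]<sat)).astype(np.uint8)
    n,l,s,c=cv2.connectedComponentsWithStats(m)
    return [(c[i].round(1).tolist(),s[i].tolist()) for i in range(1,n) if amin<s[i][4]<amax and (roi is None or roi[0]<c[i][0]<roi[2] and roi[1]<c[i][1]<roi[3])]
def crop(d,x0,y0,x1,y1,k,name):
    cv2.imwrite(f"pics/{name}.png",cv2.resize(d["bgr"][y0:y1,x0:x1],None,fx=k,fy=k,interpolation=cv2.INTER_CUBIC))
E
python3 - <<'E'
from h import *
s=cam("scene");t=cam("top")
crop(s,260,200,480,345,3.6,"s1"); crop(t,270,175,470,260,4,"t1")
for b in blobs(s,roi=(120,140,300,260)):print("s",b)
for b in blobs(t,roi=(140,150,270,270)):print("t",b)
E
```

```text
s ([208.8, 145.9], [196, 136, 27, 20, 332])
s ([256.9, 146.3], [254, 138, 7, 18, 83])
s ([189.4, 164.6], [182, 160, 15, 10, 99])
s ([224.2, 194.9], [217, 190, 16, 11, 116])
s ([150.1, 208.2], [142, 202, 17, 13, 137])
s ([281.7, 218.4], [280, 216, 5, 6, 23])
s ([190.8, 226.3], [180, 219, 23, 15, 201])
s ([227.8, 234.6], [220, 228, 17, 14, 148])
s ([175.5, 241.2], [157, 230, 41, 25, 99])
t ([162.1, 173.8], [155, 167, 15, 15, 178])
t ([214.5, 193.6], [208, 186, 14, 16, 179])
t ([242.0, 233.5], [235, 226, 15, 16, 189])
t ([159.9, 237.8], [153, 230, 15, 16, 188])
t ([204.6, 237.1], [194, 230, 22, 15, 239])
```

View pics/s1.png

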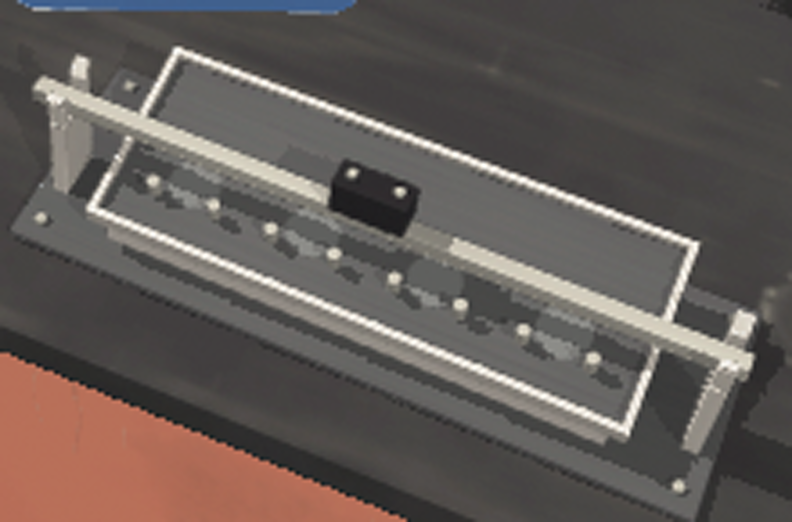

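View pics/t1.png

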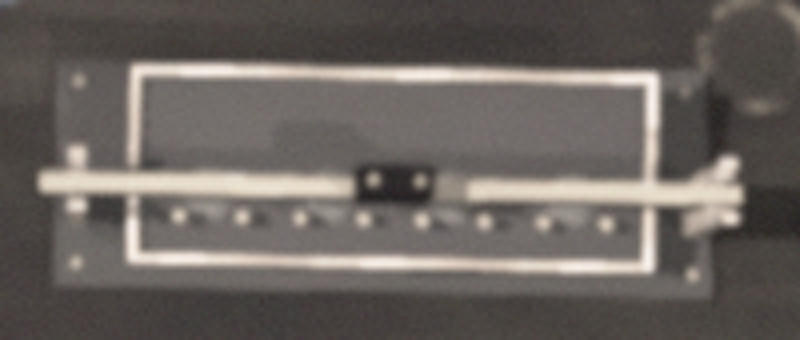

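The crops show all eight pin tops, the rim corners and the block's two screws in both views. Pin tops run from (153,182) to (593,358) in the scene crop and from (179,216) to (606,224) in the top crop. Refining the centroids and triangulating.

```bash
python3 - <<'E'
from h import *
np.set_printoptions(precision=4,suppress=True)
s=cam("scene");t=cam("top")
def ref(d,p,r=3):
    x,y=np.round(p).astype(int); w=d["bgr"][y-r:y+r+1,x-r:x+r+1].mean(2); w=np.clip(w-np.percentile(w,60),0,None)
    yy,xx=np.mgrid[-r:r+1,-r:r+1]; return np.array([x+(w*xx).sum()/w.sum(),y+(w*yy).sum()/w.sum()])
S=[(153,182),(213,205),(271,229),(334,254),(394,279),(461,305),(523,330),(593,358)]
T=[(179,216),(242,216),(300,218),(364,219),(423,221),(485,222),(543,223),(606,224)]
fs=lambda p:(np.array(p)+.5)/3.6-.5+[260,200]; ft=lambda p:(np.array(p)+.5)/4-.5+[270,175]
P=[]
for a,b in zip(S,T):
    a=ref(s,fs(a),2);b=ref(t,ft(b),2);X=tri(s,a,t,b);P.append(X[0]);print("pin",*X)
P=np.array(P);d=P[-1]-P[0];print("len",np.linalg.norm(d),"expect .267; gaps",np.linalg.norm(np.diff(P,axis=0),axis=1))
c=P.mean(0); u,sv,vt=np.linalg.svd(P-c); print("centre",c,"dir",vt[0])
for n,a,b in [("lipBL",(179,50),(135,70)),("lipBR",(696,245),(652,79)),("lipFL",(92,210),(133,260)),("lipFR",(627,433),(649,267)),("screwL",(352,173),(374,180)),("screwR",(400,192),(421,181)),("barL",(40,90),(40,182)),("barR",(750,362),(743,194)),("boltFL",(41,218),(76,263)),("boltFR",(679,487),(692,273))]:
    print(n,*tri(s,fs(a),t,ft(b)))
for n,a,b in [("A",(189.4,164.6),(162.1,173.8)),("B",(224.2,194.9),(214.5,193.6)),("C",(150.1,208.2),(159.9,237.8)),("D",(227.8,234.6),(242,233.5)),("keeper",(190.8,226.3),(204.6,237.1))]:
    X=tri(s,a,t,b);print(n,*X,"top@18",onz(t,b,.018),"sc@18",onz(s,a,.018))
print("tweez",onz(t,(203,259),.006))
E
```

```text
pin [ 0.4401 -0.1241  0.0534] 0.26826180899842167 0.18454239551475507
pin [ 0.4387 -0.1637  0.0541] 0.2118500527390535 0.14407129928748272
pin [ 0.4377 -0.2003  0.0532] 0.17359624653383623 0.11685495506729028
pin [ 0.4365 -0.2397  0.0534] 0.19695151662594168 0.1311272722194112
pin [ 0.4351 -0.2766  0.0532] 0.16020465742337564 0.1055986530237847
pin [ 0.4339 -0.3159  0.0536] 0.05539083254113002 0.03614232416887333
pin [ 0.4332 -0.3527  0.0531] 0.10748358602909597 0.06948471281112292
pin [ 0.4314 -0.3921  0.0534] 0.003465677965346125 0.002218567158899047
len 0.26816653300822824 expect .267; gaps [0.0397 0.0366 0.0394 0.0369 0.0393 0.0368 0.0395]
centre [ 0.4358 -0.2582  0.0534] dir [-0.0314 -0.9995 -0.0014]
lipBL [ 0.5319 -0.0988  0.0646] 0.18796280083713943 0.13533600985218588
lipBR [ 0.5221 -0.4245  0.0631] 0.22451746387534074 0.14941663531517702
lipFL [ 0.4141 -0.0958  0.0395] 0.020968330936948127 0.014384945318229755
lipFR [ 0.4062 -0.4221  0.0349] 0.19947618275998485 0.1252465317851481
screwL [ 0.4525 -0.2397  0.1098] 0.25964931062825514 0.1740263540803942
screwR [ 0.4516 -0.2681 
[... 279 characters left out ...]
4576  0.0045] 0.23046331859632416 0.14371991929168107
A [0.5955 0.2723 0.0165] 0.2180237002987333 0.176308861007685 top@18 [0.5954 0.2716 0.018 ] sc@18 [0.5939 0.2716 0.018 ]
B [0.5405 0.1335 0.0149] 0.36520508389789624 0.27965147022394776 top@18 [0.5403 0.1325 0.018 ] sc@18 [0.5375 0.1323 0.018 ]
C [0.4255 0.2733 0.0152] 0.37702704831426087 0.2898042461675761 top@18 [0.4257 0.2722 0.018 ] sc@18 [0.4231 0.2719 0.018 ]
D [0.4343 0.0609 0.015 ] 0.3356839629983289 0.2427810537207043 top@18 [0.4343 0.0602 0.018 ] sc@18 [0.4319 0.06   0.018 ]
keeper [0.4275 0.1597 0.0024] 0.4772156635411206 0.35436061999496016 top@18 [0.4262 0.1567 0.018 ] sc@18 [0.4167 0.151  0.018 ]
tweez [0.3709 0.1617 0.006 ]
```

```bash
cat >> h.py <<'E'
from scipy.spatial.transform import Rotation as Ro
PSI=-0.0314; O=np.array([.4522,-.2587,0]); SL=0.21
Rs=Ro.from_euler('z',PSI).as_matrix()
Rd=Rs@Ro.from_euler('y',-SL).as_matrix()        # deck axes: x uphill
FL=np.diag([-1,1,-1.])                          # tool y = stand y, tool z down
def deck(x,y,z): return O+[0,0,.045]+Rd@np.array([x,y,z])
def stand(x,y,z): return O+Rs@np.array([x,y,z])
def go(target,R=None):
    """print turn and shift in row units from the measured pose: turn in tool axes, shift in tool axes (after the turn)"""
    o=arm.observe(); Rc=Ro.from_rotvec(o["ee_rot"]).as_matrix(); Rt=Rc if R is None else R
    np.set_printoptions(precision=4,suppress=True)
    d=np.array(target)-o["position"]
    print("t",round(o["clock"],2),"pos",o["position"],"F",o["force"],"w",round(o["width"],3),"turn",Ro.from_matrix(Rc.T@Rt).as_rotvec()/np.radians(120),"shift after turn",Rt.T@d/.4,"before",Rc.T@d/.4,"q",o["joints"])
RV=Rs@FL; RT=Rd@FL
E
python3 - <<'E'
from h import *
go(stand(0,.005,.2),RV)
go([.42,.30,.22],RV)
s=cam("scene"); print("box corner",onz(s,(264,202),0),onz(s,(362,204),0), "setdown",stand(-0,0,0), stand(.15,-.1,0))
E
```

```text
t 0.3 pos [0.2153 0.5866 0.2265] F [-0.4    -0.0873  0.1944] w 0.999 turn [-0.0002 -0.     -0.153 ] shift after turn [-0.6582 -2.081   0.0662] before [-1.2802 -1.7677  0.0671] q [-1.3216  0.4347  0.025   1.5735 -0.0116  1.134  -0.0751]
t 0.3 pos [0.2153 0.5866 0.2265] F [-0.4    -0.0873  0.1944] w 0.999 turn [-0.0002 -0.     -0.153 ] shift after turn [-0.5339 -0.7     0.0162] before [-0.7272 -0.4962  0.0165] q [-1.3216  0.4347  0.025   1.5735 -0.0116  1.134  -0.0751]
box corner [0.5724 0.0408 0.    ] [ 0.6689 -0.1812 -0.    ] setdown [ 0.4522 -0.2587  0.    ] [ 0.599  -0.3634  0.    ]
```

```bash
python3 -m creep '[[0,0,0,0,0,-0.0505],[0,0,0,0,0,-0.0505],[0,0,0,0,0,-0.0505],[-0.08,-0.08,0,0,0,0],[-0.08,-0.08,0,0,0,0],[-0.08,-0.08,0,0,0,0],[-0.08,-0.08,0,0,0,0],[-0.08,-0.08,0,0,0,0]]' -1; python3 - <<'E'
from h import *
go(stand(0,.005,.2),RV)
E
```

```text
clock: 1.02
position: [0.3586, 0.4328, 0.2269]
ee_rot: [0.054, 3.141, 0.0]
force: [1.0, 0.5, 1.1]
width: 1.0
gripper_force: 0.0
t 1.02 pos [0.3586 0.4328 0.2269] F [0.9996 0.4932 1.0579] w 1.0 turn [ 0.0001  0.0001 -0.0014] shift after turn [-0.2882 -1.7081  0.0672] before [-0.2932 -1.7072  0.0668] q [-0.9769  0.3329  0.0038  1.7293 -0.0013  1.079   0.5638]
```

```bash
python3 -m creep '[[-0.017,-0.1,0,0,0,0],[-0.017,-0.1,0,0,0,0],[-0.017,-0.1,0,0,0,0],[-0.017,-0.1,0,0,0,0],[-0.017,-0.1,0,0,0,0],[-0.017,-0.1,0,0,0,0],[-0.017,-0.1,0,0,0,0],[-0.017,-0.1,0,0,0,0],[-0.017,-0.1,0,0,0,0],[-0.017,-0.1,0,0,0,0],[-0.017,-0.1,0,0,0,0],[-0.017,-0.1,0,0,0,0],[-0.017,-0.1,0,0,0,0],[-0.017,-0.1,0,0,0,0],[-0.017,-0.1,0,0,0,0],[-0.017,-0.1,0.03,0,0,0],[-0.017,-0.1,0.03,0,0,0],[0,0,0,0,0,0],[0,0,0,0,0,0]]'; python3 - <<'E'
from h import *
go(stand(0,.005,.087),RV)
E
```

```text
clock: 2.6
position: [0.4484, -0.2505, 0.2023]
ee_rot: [-0.062, -3.139, 0.001]
force: [-0.2, 0.5, 0.0]
width: 0.995
gripper_force: 0.0
t 2.6 pos [ 0.4484 -0.2505  0.2023] F [-0.2023  0.5432  0.0448] w 0.995 turn [-0.0004 -0.0008 -0.0039] shift after turn [-0.01   -0.0077  0.2884] before [-0.0106 -0.0074  0.2883] q [ 0.0171  0.2905  0.4926  1.9034 -0.1612  0.9877  2.1128]
```

```bash
python3 -m creep '[[-0.01,-0.008,0.06,0,0,-0.004],[0,0,0.06,0,0,0],[0,0,0.06,0,0,0],[0,0,0.06,0,0,0],[0,0,0.03,0,0,0],[0,0,0.018,0,0,0],[0,0,0,0,0,0],[0,0,0,0,0,0]]'; python3 - <<'E'
from h import *
go(stand(0,.005,.087),RV)
s=cam("scene"); t=cam("top"); a=cv2.resize(s["bgr"][190:340,270:470],None,fx=2.6,fy=2.6); b=cv2.resize(t["bgr"][170:260,270:470],None,fx=2.6,fy=2.6)
cv2.imwrite("pics/g1.png",np.vstack([a,b])[:600])
E
```

```text
clock: 3.27
position: [0.4537, -0.2507, 0.0884]
ee_rot: [0.04, 3.141, 0.0]
force: [0.2, -1.0, 0.6]
width: 1.0
gripper_force: 0.0
t 3.27 pos [ 0.4537 -0.2507  0.0884] F [ 0.205  -0.9816  0.6054] w 1.0 turn [0.0001 0.0002 0.0029] shift after turn [ 0.0032 -0.0076  0.0035] before [ 0.0032 -0.0076  0.0035] q [ 0.0856  0.4501  0.425   2.0141 -0.2727  0.7312  2.2233]
```

View pics/g1.png

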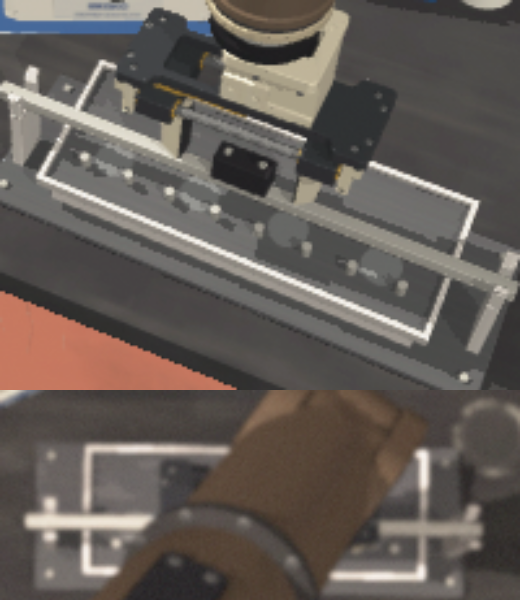

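The fingers straddle the black block at (243,167) in the crop, over the bar. Closing and lifting.

```bash
python3 -m creep '[[0,0,0.002,0,0,0.003],[0,0,0,0,0,0],[0,0,0,0,0,0],[0,0,0,0,0,0],[0,0,0,0,0,0],[0,0,0,0,0,0],[0,0,0,0,0,0],[0,0,0,0,0,0],[0,0,0,0,0,0],[0,0,0,0,0,0]]' 1 35; python3 -m creep '[[0,0,-0.02,0,0,0],[0,0,-0.04,0,0,0],[0,0,-0.04,0,0,0],[0,0,-0.04,0,0,0],[0,0,-0.04,0,0,0],[0,0,0,0,0,0]]';python3 - <<'E'
from h import *
go(stand(.15,-.1,.16),RV)
E
```

```text
clock: 4.2
position: [0.4533, -0.2515, 0.0871]
ee_rot: [0.051, 3.141, -0.0]
force: [-0.5, -0.3, -0.3]
width: 0.499
gripper_force: 35.0
clock: 4.7
position: [0.4545, -0.252, 0.1619]
ee_rot: [0.051, 3.137, -0.002]
force: [-0.6, 0.1, -2.7]
width: 0.499
gripper_force: 35.0
t 4.7 pos [ 0.4545 -0.252   0.1619] F [-0.6325  0.0924 -2.7075] w 0.499 turn [-0.0005  0.0018 -0.0006] shift after turn [-0.3698 -0.267   0.0048] before [-0.3701 -0.2666  0.0065] q [ 0.0371  0.3472  0.4776  1.9431 -0.2031  0.8937  2.156 ]
```

```bash
python3 -m creep '[[-0.04,-0.03,0,0,0.001,0],[-0.06,-0.045,0,0,0.001,0],[-0.07,-0.05,0,0,0,0],[-0.07,-0.05,0,0,0,0],[-0.07,-0.05,0,0,0,0],[-0.06,-0.042,0,0,0,0],[0,0,0,0,0,0],[0,0,0.06,0,0,0],[0,0,0.06,0,0,0],[0,0,0.06,0,0,0],[0,0,0.06,0,0,0],[0,0,0.04,0,0,0],[0,0,0.03,0,0,0],[0,0,0.02,0,0,0],[0,0,0,0,0,0],[0,0,0,0,0,0]]';python3 - <<'E'
from h import *
go(stand(.15,-.1,.015),RV)
E
```

```text
clock: 6.03
position: [0.5972, -0.3629, 0.0267]
ee_rot: [-0.051, -3.137, -0.0]
force: [-0.2, -0.6, -1.9]
width: 0.5
gripper_force: 35.0
t 6.03 pos [ 0.5972 -0.3629  0.0267] F [-0.1814 -0.6124 -1.8896] w 0.5 turn [-0.     -0.002  -0.0005] shift after turn [-0.0044 -0.0009  0.0292] before [-0.0045 -0.0009  0.0292] q [ 0.2291  0.7755  0.3973  1.5761 -0.3604  0.8673  2.2987]
```

```bash
python3 -m creep '[[0,0,0.01,0,-0.002,0],[0,0,0.01,0,0,0],[0,0,0.008,0,0,0],[0,0,0,0,0,0],[0,0,0,0,0,0]]'; python3 -m creep '[[0,0,0,0,0,0],[0,0,0,0,0,0],[0,0,0,0,0,0],[0,0,0,0,0,0],[0,0,0,0,0,0],[0,0,-0.03,0,0,0],[0,0,-0.06,0,0,0],[0,0,-0.06,0,0,0],[0,0,-0.08,0,0,0],[0,0,-0.08,0,0,0],[0,0,-0.08,0,0,0],[0,0,-0.08,0,0,0],[0,0,0,0,0,0]]' -0.3;python3 - <<'E'
from h import *
go([.4330,.0605,.17],RV)
for b in blobs(cam("top"),roi=(140,150,270,270)):print("t",b)
E
```

```text
clock: 6.45
position: [0.5972, -0.3628, 0.0155]
ee_rot: [0.051, 3.141, 0.0]
force: [0.5, 0.2, -2.9]
width: 0.498
gripper_force: 35.0
clock: 7.53
position: [0.5995, -0.3653, 0.212]
ee_rot: [0.052, 3.131, -0.008]
force: [0.3, -0.2, 1.2]
width: 0.652
gripper_force: 0.0
t 7.53 pos [ 0.5995 -0.3653  0.212 ] F [ 0.3326 -0.1528  1.2173] w 0.652 turn [-0.0025  0.0047 -0.0007] shift after turn [0.4494 1.0509 0.1049] before [0.452  1.0507 0.095 ] q [ 0.1889  0.5938  0.4753  1.4175 -0.2807  1.1861  2.2347]
t ([162.1, 173.8], [155, 167, 15, 15, 183])
t ([214.6, 193.7], [207, 186, 16, 16, 195])
t ([242.0, 233.5], [235, 226, 15, 16, 194])
t ([159.8, 237.8], [153, 230, 15, 16, 182])
t ([204.5, 237.1], [194, 230, 22, 16, 246])
```

```bash
python3 -m creep '[[0.04,0.0955,0,-0.0025,0.0047,0],[0.041,0.0955,0,0,0,0],[0.041,0.0955,0,0,0,0],[0.041,0.0955,0,0,0,0],[0.041,0.0955,0,0,0,0],[0.041,0.0955,0,0,0,0],[0.041,0.0955,0,0,0,0],[0.041,0.0955,0,0,0,0],[0.041,0.0955,0.02,0,0,0],[0.041,0.0955,0.04,0,0,0],[0.041,0.0955,0.04,0,0,0],[0,0,0.06,0,0,0],[0,0,0.06,0,0,0],[0,0,0.06,0,0,0],[0,0,0,0,0,0]]';python3 - <<'E'
from h import *
go([.4335,.0607,.003],RV)
E
```

```text
clock: 8.83
position: [0.4291, 0.0577, 0.0941]
ee_rot: [-0.049, -3.126, -0.005]
force: [-0.3, -0.2, 0.7]
width: 0.65
gripper_force: 0.0
t 8.83 pos [0.4291 0.0577 0.0941] F [-0.2917 -0.1899  0.7276] w 0.65 turn [ 0.0015 -0.0074 -0.0001] shift after turn [-0.0107  0.0078  0.2278] before [-0.0142  0.007   0.2276] q [-0.5205  0.3209  0.3357  2.1869 -0.1783  0.6728  1.4799]
```

```bash
python3 -m creep '[[-0.011,0.0078,0.03,0.0015,-0.0074,0],[0,0,0.05,0,0,0],[0,0,0.05,0,0,0],[0,0,0.03,0,0,0],[0,0,0.02,0,0,0],[0,0,0,0,0,0],[0,0,0,0,0,0]]';python3 - <<'E'
from h import *
go([.4335,.0607,.003],RV)
s=cam("scene");t=cam("top"); a=cv2.resize(s["bgr"][170:290,150:310],None,fx=3,fy=3); b=cv2.resize(t["bgr"][170:270,180:340],None,fx=3,fy=3)
for d in(s,t): print(proj(d,arm.observe()["position"]))
cv2.imwrite("pics/g2.png",np.hstack([a[:300],b])[:600,:800])
E
```

```text
clock: 9.42
position: [0.437, 0.061, 0.0257]
ee_rot: [0.052, 3.135, 0.003]
force: [0.6, -0.1, 0.3]
width: 0.652
gripper_force: 0.0
t 9.42 pos [0.437  0.061  0.0257] F [ 0.5574 -0.0779  0.2802] w 0.652 turn [ 0.001   0.0027 -0.0008] shift after turn [ 0.0088 -0.0011  0.0568] before [ 0.0092 -0.0012  0.0567] q [-0.4664  0.4522  0.268   2.2372 -0.258   0.4738  1.5435]
[228.1959 230.4731]
[241.345  231.9001]
```

View pics/g2.png

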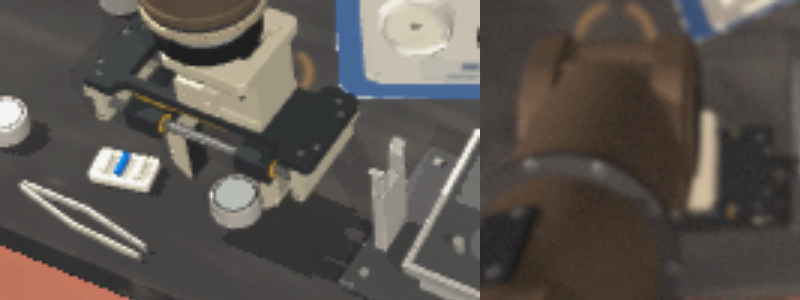

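The tips straddle the disc (disc at (235,200) in the crop, TCP projecting at scene (228,230)), so I'll descend and grip.

```bash
python3 -m creep '[[0.008,-0.001,0.02,0.001,0.0025,0],[0,0,0.02,0,0,0],[0,0,0.014,0,0,0],[0,0,0,0,0,0],[0,0,0,0,0,0]]'; python3 -m creep '[[0,0,0,0,0,0],[0,0,0,0,0,0],[0,0,0,0,0,0],[0,0,0,0,0,0],[0,0,0,0,0,0],[0,0,0,0,0,0]]' 1 20; python3 - <<'E'
from h import *
go(deck(.01,-.114,.1),RT)
E
```

```text
clock: 9.93
position: [0.4332, 0.0607, 0.003]
ee_rot: [-0.051, -3.14, 0.001]
force: [0.6, -0.0, -0.1]
width: 0.653
gripper_force: 0.0
clock: 10.43
position: [0.4338, 0.0609, 0.0037]
ee_rot: [0.051, 3.14, 0.0]
force: [-0.9, -0.8, 2.4]
width: 0.43
gripper_force: 20.0
t 10.43 pos [0.4338 0.0609 0.0037] F [-0.9224 -0.8358  2.4297] w 0.43 turn [ 0.     -0.0999 -0.0006] shift after turn [-0.1161 -1.0821 -0.3362] before [-0.045  -1.082  -0.3531] q [-0.4455  0.4957  0.2402  2.2518 -0.281   0.42    1.5626]
```

```bash
python3 -m creep '[[0,0,-0.02,0,0,0],[0,0,-0.05,0,0,0],[0,0,-0.05,0,0,0],[0,0,-0.06,0,0,0],[0,0,-0.06,0,0,0],[0,-0.05,0,0,-0.033,0],[0,-0.07,0,0,-0.033,0],[0,-0.08,0,0,-0.034,0],[-0.008,-0.098,-0.011,0,0,0],[-0.008,-0.098,-0.011,0,0,0],[-0.008,-0.098,-0.011,0,0,0],[-0.008,-0.098,-0.011,0,0,0],[-0.008,-0.098,-0.011,0,0,0],[-0.008,-0.098,-0.011,0,0,0],[-0.008,-0.098,-0.011,0,0,0],[-0.008,-0.098,-0.011,0,0,0],[-0.008,-0.098,-0.011,0,0,0],[0,0,0,0,0,0],[0,0,0,0,0,0]]'; python3 - <<'E'
from h import *
go(deck(.01,-.114,.004),RT)
E
```

```text
clock: 12.02
position: [0.4384, -0.375, 0.1448]
ee_rot: [0.054, 2.931, -0.007]
force: [0.4, 0.1, -1.0]
width: 0.431
gripper_force: 20.0
t 12.02 pos [ 0.4384 -0.375   0.1448] F [ 0.4133  0.0678 -0.9631] w 0.431 turn [-0.0011 -0.     -0.0024] shift after turn [0.0022 0.0068 0.2392] before [0.0023 0.0073 0.2392] q [ 0.4313  0.3703  0.347   1.9629 -0.4051  0.7064  2.5746]
```

```bash
python3 -m creep '[[0.002,0.007,0.04,-0.001,0,-0.0025],[0,0,0.05,0,0,0],[0,0,0.05,0,0,0],[0,0,0.05,0,0,0],[0,0,0.03,0,0,0],[0,0,0.01,0,0,0],[0,0,0,0,0,0],[0,0,0,0,0,0]]'; python3 - <<'E'
from h import *
go(deck(.01,-.114,.0035),RT)
s=cam("scene"); crop(s,360,200,480,310,5,"g3")
E
```

```text
clock: 12.68
position: [0.458, -0.3698, 0.0547]
ee_rot: [0.039, 2.931, -0.003]
force: [-0.4, -0.8, -0.5]
width: 0.427
gripper_force: 20.0
t 12.68 pos [ 0.458  -0.3698  0.0547] F [-0.3921 -0.8391 -0.4589] w 0.427 turn [0.0009 0.0001 0.0021] shift after turn [ 0.0027 -0.0079  0.0101] before [ 0.0028 -0.0079  0.0101] q [ 0.4943  0.5136  0.2358  2.0072 -0.5086  0.5209  2.6649]
```

View pics/g3.png

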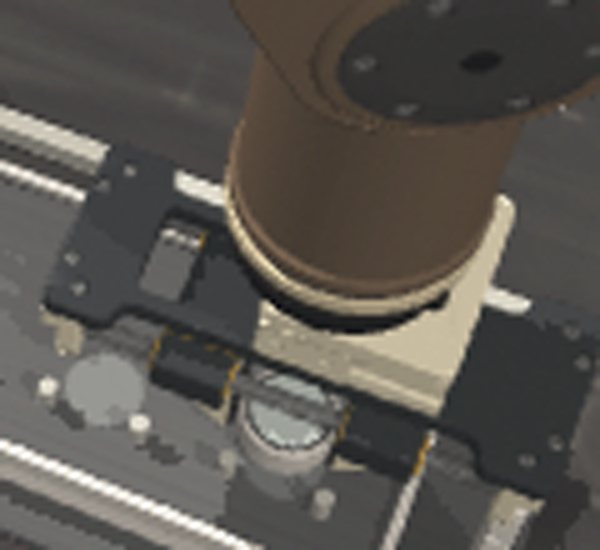

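```bash
python3 -m creep '[[0.002,-0.006,0.003,0,0,0.002],[0,0,0.003,0,0,0],[0,0,0.003,0,0,0],[0,0,0.002,0,0,0],[0,0,0,0,0,0],[0,0,0,0,0,0]]'; python3 - <<'E'
from h import *
go(deck(.01,-.114,.0035),RT)
E
```

```text
clock: 13.23
position: [0.458, -0.373, 0.0511]
ee_rot: [0.047, 2.93, -0.003]
force: [-5.9, 3.2, 15.5]
width: 0.429
gripper_force: 20.0
t 13.23 pos [ 0.458  -0.373   0.0511] F [-5.8597  3.1979 15.5196] w 0.429 turn [ 0.0006  0.0006 -0.0003] shift after turn [0.001  0.0001 0.0012] before [0.001  0.0001 0.0012] q [ 0.5046  0.5213  0.229   2.0051 -0.5128  0.5142  2.6686]
```

```bash
python3 -m creep '[[0,0,0,0,0,0],[0,0,0,0,0,0],[0,0,0,0,0,0],[0,0,-0.02,0,0,0],[0,0,-0.04,0,0,0],[0,0,-0.05,0,0,0],[0,0,0,0,0,0]]' -0.09; python3 -m creep '[[-0.05,0,0,0,0,0],[-0.045,0,0,0,0,0],[0,0,0,0,0,0],[0,0,0,0,0,0],[0,0,0,0,0,0],[0,0,0,0,0,0]]' 1 20;  python3 - <<'E'
from h import *
go(deck(.048,-.114,.006),RT)
s=cam("scene"); crop(s,360,200,480,310,5,"g4")
E
```

```text
clock: 13.82
position: [0.4492, -0.3737, 0.096]
ee_rot: [0.047, 2.928, -0.006]
force: [0.5, -1.0, 0.1]
width: 0.544
gripper_force: 0.0
clock: 14.32
position: [0.4848, -0.3734, 0.1001]
ee_rot: [0.047, 2.932, -0.002]
force: [-0.1, 0.5, -0.2]
width: 0.159
gripper_force: 0.0
t 14.32 pos [ 0.4848 -0.3734  0.1001] F [-0.1431  0.4763 -0.1596] w 0.159 turn [ 0.001  -0.0006 -0.0005] shift after turn [-0.0029 -0.001   0.101 ] before [-0.003  -0.0012  0.101 ] q [ 0.426   0.4772  0.2966  1.9219 -0.4481  0.6405  2.5642]
```

View pics/g4.png

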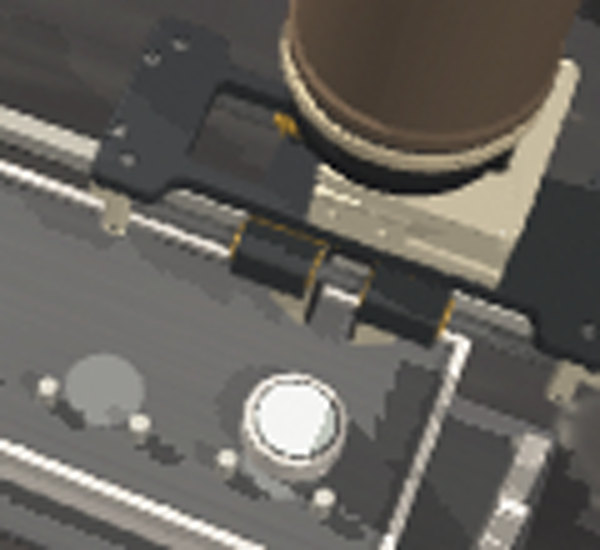

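The cell lies flat at (293,425) in the crop, uphill of its pins at (227,460) and (323,498). Lower the closed fingers behind it and push.

```bash
python3 -m creep '[[-0.003,0,0.03,0.001,0,0],[0,0,0.04,0,0,0],[0,0,0.03,0,0,0],[0,0,0,0,0,0],[0.015,0,0,0,0,0],[0.008,0,0,0,0,0],[0.004,0,0,0,0,0],[0.004,0,0,0,0,0],[0.004,0,0,0,0,0],[0,0,0,0,0,0]]'; python3 - <<'E'
from h import *
go(deck(.0295,-.114,.006),RT)
E
```

```text
clock: 15.2
position: [0.4815, -0.3735, 0.0592]
ee_rot: [0.047, 2.931, -0.006]
force: [-0.1, 0.2, -0.2]
width: 0.005
gripper_force: 0.0
t 15.2 pos [ 0.4815 -0.3735  0.0592] F [-0.0776  0.2021 -0.1661] w 0.005 turn [-0.0003  0.0002 -0.0002] shift after turn [ 0.0141 -0.0006  0.0025] before [ 0.0141 -0.0006  0.0025] q [ 0.4648  0.5305  0.2488  1.9585 -0.4931  0.5479  2.6173]
```

```bash
python3 -m creep '[[0.004,0,0,0,0,0],[0.004,0,0,0,0,0],[0.003,0,0,0,0,0],[0.002,0,0,0,0,0],[0,0,0,0,0,0]]'; python3 -m creep '[[0.002,0,0,0,0,0],[0.002,0,0,0,0,0],[0,0,0,0,0,0]]';python3 - <<'E'
from h import *
go(deck(.0295,-.114,.006),RT)
E
```

```text
clock: 15.62
position: [0.4767, -0.3732, 0.0578]
ee_rot: [0.046, 2.931, -0.006]
force: [1.1, -1.1, -0.7]
width: 0.003
gripper_force: 0.4
clock: 15.87
position: [0.4754, -0.3735, 0.0576]
ee_rot: [0.046, 2.931, -0.006]
force: [2.6, -1.8, 0.1]
width: 0.005
gripper_force: 1.3
t 15.87 pos [ 0.4754 -0.3735  0.0576] F [ 2.624  -1.7965  0.0719] w 0.005 turn [-0.0005  0.0003 -0.    ] shift after turn [-0.0016 -0.0001  0.0018] before [-0.0016 -0.0001  0.0018] q [ 0.4753  0.5268  0.2425  1.9707 -0.4947  0.5388  2.6273]
```

```bash
python3 -m creep '[[0.003,0,0,0,0,0],[0.002,0,0,0,0,0],[0,0,0,0,0,0],[0,0,0,0,0,0]]';python3 - <<'E'
from h import *
go(deck(.0295,-.114,.006),RT)
s=cam("scene"); crop(s,390,240,470,300,7,"g5")
E
```

```text
clock: 16.2
position: [0.475, -0.3734, 0.0578]
ee_rot: [0.045, 2.929, -0.007]
force: [7.3, -2.6, 1.6]
width: 0.003
gripper_force: 3.4
t 16.2 pos [ 0.475  -0.3734  0.0578] F [ 7.2919 -2.6415  1.602 ] w 0.003 turn [-0.0007  0.0013  0.0004] shift after turn [-0.0026 -0.0001  0.0026] before [-0.0026 -0.0001  0.0026] q [ 0.4783  0.5253  0.2396  1.973  -0.4958  0.5358  2.6301]
```

View pics/g5.png

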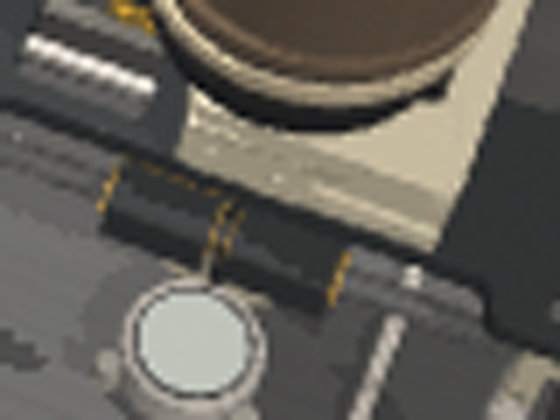

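The cell touches both pins at (105,365) and (235,405) in the crop, with 7 N and no further motion. Now for cell B, with the gripper turned 23° to keep its body clear of the box corner.

```bash
python3 -m creep '[[-0.015,0,0,0,0,0],[-0.005,0,-0.03,0,0,0],[0,0,-0.06,0,0,0],[0,0,-0.07,0,0,0],[0,0,-0.07,0,0,0],[0,0.03,-0.06,0,0.04,0],[0,0.06,0,0,0.04,0],[0,0.08,0,0,0.02,0],[0,0,0,0,0,0]]' -0.3;python3 - <<'E'
from h import *
RB=RV@Ro.from_euler('z',23,degrees=True).as_matrix()
go([.5395,.133,.17],RV); go([.5395,.133,.17],RB)
t=cam("top")
for b in blobs(t,roi=(140,150,270,270)):print("t",b,onz(t,b[0],.018))
E
```

```text
clock: 17.0
position: [0.4616, -0.2972, 0.1724]
ee_rot: [-0.036, -3.139, -0.005]
force: [1.4, 1.7, -0.3]
width: 0.607
gripper_force: 0.0
t 17.0 pos [ 0.4616 -0.2972  0.1724] F [ 1.3799  1.6928 -0.3179] w 0.607 turn [ 0.0016 -0.0012  0.004 ] shift after turn [-0.161  1.081  0.006] before [-0.17    1.0796  0.0092] q [ 0.1643  0.3802  0.4183  1.8522 -0.1882  0.9516  2.2142]
t 17.0 pos [ 0.4616 -0.2972  0.1724] F [ 1.3799  1.6928 -0.3179] w 0.607 turn [ 0.0013 -0.0015  0.1957] shift after turn [0.2742 1.058  0.006 ] before [-0.17    1.0796  0.0092] q [ 0.1643  0.3802  0.4183  1.8522 -0.1882  0.9516  2.2142]
t ([162.1, 173.8], [155, 167, 15, 15, 181]) [0.5954 0.2716 0.018 ]
t ([214.6, 193.6], [207, 186, 16, 16, 190]) [0.5403 0.1322 0.018 ]
t ([160.0, 237.6], [153, 230, 15, 16, 192]) [0.4262 0.2719 0.018 ]
t ([204.5, 237.1], [194, 230, 22, 16, 246]) [0.4262 0.1569 0.018 ]
```

```bash
python3 -m creep '[[0,0.098,0,0,0,0],[0,0.098,0,0,0,0],[0,0.098,0,0,0,0],[0,0.098,0,0,0,0],[0,0.098,0,0,0,0],[0,0.098,0,0,0,0],[0,0.098,0,0,0,0],[0,0.098,0,0,0.0,0],[0,0.098,0,0,0,0],[0,0.098,0,0,0,0],[0,0.098,0,0,0,0.049],[0,0,0,0,0,0.049],[0,0,0,0,0,0.049],[0,0,0,0,0,0.049],[-0.08,0.033,0,0,0,0],[-0.077,0.033,0.02,0,0,0],[0,0,0,0,0,0],[0,0,0,0,0,0]]';python3 - <<'E'
from h import *
RB=RV@Ro.from_euler('z',23,degrees=True).as_matrix()
go([.5395,.133,.003],RB)
E
```

```text
clock: 18.55
position: [0.5413, 0.1217, 0.1634]
ee_rot: [-0.693, -3.064, 0.003]
force: [-0.3, -0.7, 0.1]
width: 0.65
gripper_force: 0.0
t 18.55 pos [0.5413 0.1217 0.1634] F [-0.3147 -0.7258  0.1086] w 0.65 turn [-0.001   0.0001 -0.0056] shift after turn [0.0158 0.0238 0.401 ] before [0.0162 0.0244 0.401 ] q [-0.5749  0.3922  0.3455  1.8468 -0.16    0.9309  0.9686]
```

```bash
python3 -m creep '[[0.016,0.024,0.06,0,0,-0.0055],[0,0,0.07,0,0,0],[0,0,0.07,0,0,0],[0,0,0.07,0,0,0],[0,0,0.06,0,0,0],[0,0,0.04,0,0,0],[0,0,0.02,0,0,0],[0,0,0.008,0,0,0],[0,0,0,0,0,0],[0,0,0,0,0,0]]';python3 -m creep '[[0,0,0,0,0,0],[0,0,0,0,0,0],[0,0,0,0,0,0],[0,0,0,0,0,0],[0,0,0,0,0,0],[0,0,0,0,0,0]]' 1 20; python3 - <<'E'
from h import *
go(deck(.01,-.038,.1),RV)
E
```

```text
clock: 19.38
position: [0.5394, 0.1349, 0.0059]
ee_rot: [0.671, 3.068, 0.001]
force: [0.2, 0.1, -0.0]
width: 0.648
gripper_force: 0.0
clock: 19.88
position: [0.5392, 0.1349, 0.0053]
ee_rot: [0.671, 3.068, 0.0]
force: [-0.7, -0.4, 7.2]
width: 0.43
gripper_force: 20.0
t 19.88 pos [0.5392 0.1349 0.0053] F [-0.6975 -0.445   7.232 ] w 0.43 turn [ 0.0001  0.0005 -0.1906] shift after turn [ 0.2142 -1.0854 -0.3489] before [-0.2248 -1.0832 -0.3492] q [-0.5211  0.6127  0.2523  1.9677 -0.2601  0.591   1.0443]
```

```bash
python3 -m creep '[[0,0,-0.02,0,0,0],[0,0,-0.06,0,0,0],[0,0,-0.08,0,0,0],[0,0,-0.08,0,0,0],[0,0,-0.08,0,0,0],[0.05,-0.021,-0.04,0,0,0],[0.08,-0.034,0,0,0,0],[0.067,-0.029,0,0,0,-0.0476],[0,0,0,0,0,-0.0476],[0,0,0,0,0,-0.0477],[0,0,0,0,0,-0.0477],[0,0,0,0,0,0]]'; python3 -m creep '[[0,-0.06,0,0,0,0],[0,-0.098,0,0,0,0],[0,-0.098,0,0,0,0],[0,-0.098,0,0,0,0],[0,-0.098,0,0,0,0],[0,-0.098,0,0,0,0],[0,-0.098,0,0,0,0],[0,-0.098,0,0,0,0],[0,-0.098,0,0,-0.03,0],[0,-0.098,0,0,-0.035,0],[0,-0.098,0,0,-0.035,0],[0,-0.04,0,0,0,0],[0,0,0,0,0,0],[0,0,0,0,0,0]]'; python3 - <<'E'
from h import *
go(deck(.01,-.038,.0055),RT)
E
```

```text
clock: 20.88
position: [0.4531, 0.1373, 0.1493]
ee_rot: [0.042, 3.14, 0.0]
force: [0.1, -0.5, -0.7]
width: 0.425
gripper_force: 20.0
clock: 22.05
position: [0.439, -0.2958, 0.1489]
ee_rot: [0.055, 2.932, -0.005]
force: [-0.3, 0.2, -1.4]
width: 0.426
gripper_force: 20.0
t 22.05 pos [ 0.439  -0.2958  0.1489] F [-0.3412  0.163  -1.4118] w 0.426 turn [-0.0003 -0.0002 -0.0029] shift after turn [-0.0003 -0.0013  0.2467] before [-0.0005 -0.0011  0.2467] q [ 0.2773  0.284   0.3569  2.0784 -0.3555  0.6488  2.4142]
```

```bash
python3 -m creep '[[0,-0.001,0.05,0,0,-0.0028],[0,0,0.06,0,0,0],[0,0,0.06,0,0,0],[0,0,0.04,0,0,0],[0,0,0.025,0,0,0],[0,0,0,0,0,0],[0,0,0.004,0,0,0],[0,0,0.003,0,0,0],[0,0,0.003,0,0,0],[0,0,0,0,0,0],[0,0,0,0,0,0]]'; python3 - <<'E'
from h import *
go(deck(.01,-.038,.0055),RT)
E
```

```text
clock: 22.97
position: [0.4604, -0.2957, 0.0536]
ee_rot: [0.037, 2.931, -0.007]
force: [0.6, 0.1, -1.7]
width: 0.426
gripper_force: 20.0
t 22.97 pos [ 0.4604 -0.2957  0.0536] F [ 0.5868  0.0837 -1.6501] w 0.426 turn [-0.0003  0.0004  0.0028] shift after turn [ 0.0024 -0.0032  0.0025] before [ 0.0025 -0.0032  0.0025] q [ 0.3646  0.4594  0.2336  2.121  -0.5114  0.4378  2.5615]
```

```bash
python3 -m creep '[[0,-0.002,0.002,0,0,0.0025],[0,0,0.002,0,0,0],[0,0,0.001,0,0,0],[0,0,0,0,0,0],[0,0,0,0,0,0]]'; python3 - <<'E'
from h import *
go(deck(.01,-.038,.0055),RT)
E
```

```text
clock: 23.38
position: [0.4606, -0.2963, 0.0526]
ee_rot: [0.046, 2.93, -0.004]
force: [-7.7, 5.0, 22.1]
width: 0.43
gripper_force: 20.0
t 23.38 pos [ 0.4606 -0.2963  0.0526] F [-7.7499  5.0179 22.0955] w 0.43 turn [0.0002 0.0007 0.0001] shift after turn [ 0.0025 -0.0017 -0.0003] before [ 0.0025 -0.0017 -0.0003] q [ 0.3678  0.4619  0.2318  2.1204 -0.5158  0.4366  2.5616]
```

```bash
python3 -m creep '[[0,0,0,0,0,0],[0,0,0,0,0,0],[0,0,0,0,0,0],[0,0,-0.02,0,0,0],[0,0,-0.04,0,0,0],[0,0,-0.05,0,0,0],[0,0,0,0,0,0]]' -0.09; python3 -m creep '[[-0.05,0,0,0,0,0],[-0.045,0,0,0,0,0],[0,0,0,0,0,0],[0,0,0,0,0,0],[0,0,0,0,0,0],[0,0,0,0,0,0],[0,0,0,0,0,0],[0,0,0,0,0,0],[0,0,0.05,0,0,0],[0,0,0.035,0,0,0],[0,0,0,0,0,0]]' 1 20;  python3 - <<'E'
from h import *
go(deck(.0285,-.038,.007),RT)
s=cam("scene"); d=s; crop(s,340,220,460,300,5,"g6")
E
```

```text
clock: 23.97
position: [0.4519, -0.2973, 0.0971]
ee_rot: [0.046, 2.928, -0.008]
force: [0.4, -0.3, -0.1]
width: 0.545
gripper_force: 0.0
clock: 24.88
position: [0.4945, -0.2966, 0.0665]
ee_rot: [0.045, 2.934, -0.003]
force: [-0.7, 1.0, -1.2]
width: 0.007
gripper_force: 0.0
t 24.88 pos [ 0.4945 -0.2966  0.0665] F [-0.7305  0.9655 -1.1949] w 0.007 turn [ 0.0007 -0.0015  0.0002] shift after turn [ 0.0464 -0.0037  0.0124] before [ 0.0463 -0.0037  0.0126] q [ 0.3043  0.4751  0.2744  2.0439 -0.4813  0.5039  2.4865]
```

```bash
python3 -m creep '[[0,-0.003,0.011,0.0005,-0.001,0],[0,0,0,0,0,0],[0.012,0,0,0,0,0],[0.01,0,0,0,0,0],[0.006,0,0,0,0,0],[0.005,0,0,0,0,0],[0.004,0,0,0,0,0],[0.004,0,0,0,0,0],[0.003,0,0,0,0,0],[0.003,0,0,0,0,0],[0,0,0,0,0,0],[0,0,0,0,0,0]]';python3 - <<'E'
from h import *
go(deck(.0285,-.038,.007),RT)
E
```

```text
clock: 25.93
position: [0.4783, -0.2982, 0.0605]
ee_rot: [0.045, 2.929, -0.007]
force: [0.1, -1.5, 0.6]
width: 0.008
gripper_force: 0.4
t 25.93 pos [ 0.4783 -0.2982  0.0605] F [ 0.0897 -1.4925  0.5595] w 0.008 turn [-0.0007  0.001   0.0004] shift after turn [0.0036 0.0017 0.0063] before [0.0036 0.0017 0.0063] q [ 0.3369  0.4667  0.2535  2.0816 -0.4972  0.4686  2.5243]
```

```bash
python3 -m creep '[[0.003,0,0.002,0,0,0],[0.003,0,0,0,0,0],[0.003,0,0,0,0,0],[0.002,0,0,0,0,0],[0,0,0,0,0,0],[0,0,0,0,0,0]]';python3 - <<'E'
from h import *
go(deck(.0285,-.038,.007),RT)
E
```

```text
clock: 26.43
position: [0.4767, -0.2984, 0.0599]
ee_rot: [0.043, 2.925, -0.009]
force: [9.6, -0.3, 2.4]
width: 0.009
gripper_force: 4.4
t 26.43 pos [ 0.4767 -0.2984  0.0599] F [ 9.5651 -0.331   2.4013] w 0.009 turn [-0.0013  0.003   0.001 ] shift after turn [-0.0004  0.0023  0.0056] before [-0.0004  0.0024  0.0056] q [ 0.3438  0.4648  0.2472  2.088  -0.5018  0.4597  2.5327]
```

```bash
python3 -m creep '[[-0.015,0,0,0,0,0],[-0.005,0,-0.03,0,0,0],[0,0,-0.06,0,0,0],[0,0,-0.07,0,0,0],[0,0,-0.07,0,0,0],[0,0.03,-0.03,0,0.04,0],[0,0.06,0,0,0.04,0],[0,0.08,0,0,0.02,0],[0,0.095,0,0,0,0],[0,0.095,0,0,0,0],[0,0.095,0,0,0,0],[0,0.095,0,0,0,0],[0,0.095,0,0,0,0],[0,0.095,0,0,0,0],[0,0.095,0,0,0,0],[0,0.095,0,0,0,0],[0,0,0,0,0,0]]' -0.3;python3 - <<'E'
from h import *
go([.4255,.2725,.17],RV); go([.5945,.2718,.17],RV)
s=cam("scene");t=cam("top")
for b in blobs(s,roi=(120,140,250,260),amax=160):print("s",b[0],onz(s,b[0],.018))
for b in blobs(t,roi=(140,150,270,270)):print("t",b[0],onz(t,b[0],.018))
crop(s,260,200,480,345,3.6,"s7")
E
```

```text
clock: 27.85
position: [0.4706, 0.0824, 0.1611]
ee_rot: [0.034, 3.14, 0.001]
force: [-0.1, -0.7, 0.0]
width: 0.652
gripper_force: 0.0
t 27.85 pos [0.4706 0.0824 0.1611] F [-0.1243 -0.7254  0.0187] w 0.652 turn [0.0004 0.0004 0.0047] shift after turn [ 0.1275  0.4715 -0.0222] before [ 0.1229  0.4728 -0.0219] q [-0.5424  0.271   0.3177  2.0271 -0.1116  0.8584  1.3867]
t 27.85 pos [0.4706 0.0824 0.1611] F [-0.1243 -0.7254  0.0187] w 0.652 turn [0.0004 0.0004 0.0047] shift after turn [-0.2948  0.483  -0.0222] before [-0.2996  0.4801 -0.0215] q [-0.5424  0.271   0.3177  2.0271 -0.1116  0.8584  1.3867]
s [220.5, 144.7] [0.697  0.2389 0.018 ]
s [210.8, 151.2] [0.6629 0.2487 0.018 ]
s [189.2, 164.4] [0.5943 0.2725 0.018 ]
s [150.0, 208.2] [0.423  0.2721 0.018 ]
s [176.0, 241.4] [0.3644 0.1566 0.018 ]
t [161.8, 174.0] [0.5949 0.2724 0.018 ]
t [242.0, 197.0] [0.5303 0.0604 0.018 ]
t [159.9, 237.8] [0.4257 0.2722 0.018 ]
```

View pics/s7.png

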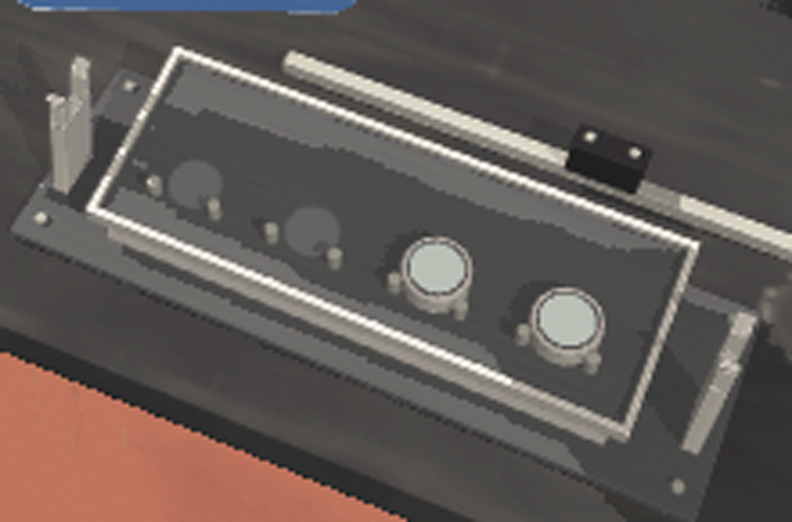

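Both cells sit against their pins at (437,270) and (567,322) in the crop, and the bar lies behind the stand. Next is cell A.

```bash
python3 -m creep '[[-0.04,0.06,0,0,0,0.0045],[-0.055,0.09,0,0,0,0],[-0.055,0.09,0,0,0,0],[-0.055,0.09,0,0,0,0],[-0.05,0.085,0,0,0,0],[-0.04,0.068,0,0,0,0],[0,0,0.05,0,0,0],[0,0,0.07,0,0,0],[0,0,0.07,0,0,0],[0,0,0,0,0,0],[0,0,0,0,0,0]]';python3 - <<'E'
from h import *
go([.5945,.2724,.004],RV)
E
```

```text
clock: 28.87
position: [0.5955, 0.259, 0.0845]
ee_rot: [-0.067, -3.14, 0.007]
force: [0.4, 0.6, 0.8]
width: 0.648
gripper_force: 0.0
t 28.87 pos [0.5955 0.259  0.0845] F [0.3635 0.6476 0.8194] w 0.648 turn [-0.0021 -0.0004 -0.0053] shift after turn [0.0035 0.0334 0.2012] before [0.0037 0.0343 0.201 ] q [-0.668   0.6196  0.2658  1.6723 -0.1949  0.8786  1.2042]
```

```bash
python3 -m creep '[[0.003,0.033,0.02,-0.002,0,-0.005],[0,0,0.05,0,0,0],[0,0,0.06,0,0,0],[0,0,0.04,0,0,0],[0,0,0.02,0,0,0],[0,0,0.01,0,0,0],[0,0,0,0,0,0],[0,0,0,0,0,0]]';python3 -m creep '[[0,0,0,0,0,0],[0,0,0,0,0,0],[0,0,0,0,0,0],[0,0,0,0,0,0],[0,0,0,0,0,0],[0,0,0,0,0,0]]' 1 20; python3 - <<'E'
from h import *
go(deck(.01,.038,.1),RV)
E
```

```text
clock: 29.53
position: [0.5967, 0.2754, 0.0069]
ee_rot: [0.047, 3.137, 0.006]
force: [0.8, 0.3, 0.3]
width: 0.651
gripper_force: 0.0
clock: 30.03
position: [0.5962, 0.2748, 0.0062]
ee_rot: [0.047, 3.138, 0.005]
force: [-0.8, -0.2, 6.2]
width: 0.426
gripper_force: 20.0
t 30.03 pos [0.5962 0.2748 0.0062] F [-0.8128 -0.1634  6.233 ] w 0.426 turn [0.0015 0.0015 0.0006] shift after turn [ 0.3455 -1.2495 -0.3466] before [ 0.3461 -1.2479 -0.3517] q [-0.6606  0.7231  0.2284  1.7048 -0.227   0.7352  1.2218]
```

```bash
python3 -m creep '[[0,0,-0.02,0,0,0],[0,0,-0.06,0,0,0],[0,0,-0.08,0,0,0],[0,0,-0.08,0,0,0],[0,0,-0.08,0,0,0],[0.05,0,-0.035,0.0015,0.0015,0],[0.09,0,0,0,0,0],[0.09,0,0,0,0,0],[0.07,0,0,0,0,0],[0.045,-0.06,0,0,0,0],[0,-0.098,0,0,0,0],[0,-0.098,0,0,0,0],[0,-0.098,0,0,0,0],[0,-0.098,0,0,0,0],[0,-0.098,0,0,0,0],[0,-0.098,0,0,0,0]]'; python3 -m creep '[[0,-0.098,0,0,0,0],[0,-0.098,0,0,0,0],[0,-0.098,0,0,-0.03,0],[0,-0.098,0,0,-0.035,0],[0,-0.098,0,0,-0.035,0],[0,-0.09,0,0,0,0],[0,-0.02,0,0,0,0],[0,0,0,0,0,0],[0,0,0,0,0,0]]'; python3 - <<'E'
from h import *
go(deck(.01,.038,.0065),RT)
E
```

```text
clock: 31.37
position: [0.4492, 0.0179, 0.1482]
ee_rot: [-0.046, -3.141, -0.0]
force: [1.3, 0.0, -0.7]
width: 0.427
gripper_force: 20.0
clock: 32.12
position: [0.4425, -0.2203, 0.1479]
ee_rot: [0.046, 2.933, -0.004]
force: [-0.2, 0.3, -1.3]
width: 0.433
gripper_force: 20.0
t 32.12 pos [ 0.4425 -0.2203  0.1479] F [-0.2296  0.2962 -1.3028] w 0.433 turn [ 0.0002 -0.0007  0.0001] shift after turn [ 0.0019 -0.0002  0.2411] before [ 0.0016 -0.0003  0.2411] q [ 0.0593  0.2246  0.4201  2.1696 -0.3189  0.5988  2.2503]
```

```bash
python3 -m creep '[[0.002,0,0.05,0,0,0],[0,0,0.06,0,0,0],[0,0,0.06,0,0,0],[0,0,0.04,0,0,0],[0,0,0.02,0,0,0],[0,0,0,0,0,0],[0,0,0.004,0,0,0],[0,0,0.004,0,0,0],[0,0,0.003,0,0,0],[0,0,0.002,0,0,0],[0,0,0,0,0,0],[0,0,0,0,0,0]]'; python3 - <<'E'
from h import *
go(deck(.01,.038,.0065),RT)
E
```

```text
clock: 33.12
position: [0.4624, -0.221, 0.0536]
ee_rot: [0.044, 2.931, -0.005]
force: [-1.8, 0.2, 6.2]
width: 0.421
gripper_force: 20.0
t 33.12 pos [ 0.4624 -0.221   0.0536] F [-1.7694  0.199   6.2378] w 0.421 turn [0.     0.0002 0.0008] shift after turn [ 0.0015 -0.0001  0.    ] before [ 0.0015 -0.0001  0.    ] q [ 0.1891  0.4155  0.265   2.2146 -0.5284  0.3748  2.4425]
```

Contact (6 N). Release, go uphill, close and lower behind the cell.

```bash
python3 -m creep '[[0,0,0.001,0,0,0],[0,0,0,0,0,0],[0,0,0,0,0,0],[0,0,-0.02,0,0,0],[0,0,-0.04,0,0,0],[0,0,-0.05,0,0,0],[0,0,0,0,0,0]]' -0.09; python3 -m creep '[[-0.05,0,0,0,0,0],[-0.045,0,0,0,0,0],[0,0,0,0,0,0],[0,0,0,0,0,0],[0,0,0,0,0,0],[0,0,0,0,0,0],[0,0,0,0,0,0],[0,0,0,0,0,0],[0,0,0.05,0,0,0],[0,0,0.04,0,0,0],[0,0,0,0,0,0],[0,0,0,0,0,0]]' 1 20;  python3 - <<'E'
from h import *
go(deck(.0285,.038,.008),RT)
E
```

```text
clock: 33.7
position: [0.4534, -0.2216, 0.0982]
ee_rot: [0.045, 2.929, -0.007]
force: [-0.1, -0.2, -0.8]
width: 0.544
gripper_force: 0.0
clock: 34.7
position: [0.4967, -0.222, 0.0674]
ee_rot: [0.045, 2.934, -0.004]
force: [0.3, -0.7, 0.1]
width: 0.002
gripper_force: 0.0
t 34.7 pos [ 0.4967 -0.222   0.0674] F [ 0.2916 -0.6592  0.1191] w 0.002 turn [ 0.0003 -0.0015  0.0005] shift after turn [ 0.0463 -0.0003  0.0121] before [ 0.0462 -0.0003  0.0123] q [ 0.1266  0.4309  0.3162  2.1337 -0.491   0.4474  2.3723]
```

```bash
python3 -m creep '[[0,0,0.01,0.0005,-0.001,0],[0,0,0,0,0,0],[0.012,0,0,0,0,0],[0.01,0,0,0,0,0],[0.006,0,0,0,0,0],[0.005,0,0,0,0,0],[0.004,0,0,0,0,0],[0.004,0,0,0,0,0],[0.003,0,0,0,0,0],[0.003,0,0,0,0,0],[0,0,0,0,0,0]]'; python3 -m creep '[[0.003,0,0.001,0,0,0],[0.003,0,0,0,0,0],[0.002,0,0,0,0,0],[0,0,0,0,0,0],[0,0,0,0,0,0]]';python3 - <<'E'
from h import *
go(deck(.0285,.038,.008),RT)
E
```

```text
clock: 35.62
position: [0.4802, -0.2219, 0.0602]
ee_rot: [0.044, 2.93, -0.007]
force: [1.0, -0.2, -0.1]
width: 0.004
gripper_force: 0.6
clock: 36.03
position: [0.4794, -0.2221, 0.06]
ee_rot: [0.043, 2.926, -0.009]
force: [6.8, -0.9, 2.3]
width: 0.007
gripper_force: 3.8
t 36.03 pos [ 0.4794 -0.2221  0.06  ] F [ 6.8429 -0.8546  2.3199] w 0.007 turn [-0.0012  0.0024  0.0011] shift after turn [0.0002 0.0014 0.0032] before [0.0002 0.0014 0.0032] q [ 0.1614  0.421   0.2859  2.1804 -0.5142  0.3994  2.4135]
```

Seated (6.8 N). Now cell C.

```bash
python3 -m creep '[[-0.015,0,0,0,0,0],[-0.005,0,-0.03,0,0,0],[0,0,-0.06,0,0,0],[0,0,-0.07,0,0,0],[0,0,-0.07,0,0,0],[0,0.03,-0.03,0,0.04,0],[0,0.06,0,0,0.04,0],[0,0.08,0,0,0.02,0],[0,0.095,0,0,0,0],[0,0.095,0,0,0,0],[0,0.095,0,0,0,0],[0,0.095,0,0,0,0],[0,0.095,0,0,0,0],[0,0.095,0,0,0,0],[0,0.095,0,0,0,0],[0,0.095,0,0,0,0],[0,0,0,0,0,0]]' -0.3;python3 - <<'E'
from h import *
s=cam("scene");t=cam("top")
for b in blobs(s,roi=(120,140,250,260),amax=160):print("s",b[0],onz(s,b[0],.018))
for b in blobs(t,roi=(140,150,270,270)):print("t",b[0],onz(t,b[0],.018))
go([.4250,.2730,.1],RV)
crop(s,260,200,480,345,3.6,"s8")
E
```

```text
clock: 37.45
position: [0.4729, 0.1593, 0.1612]
ee_rot: [-0.032, -3.141, -0.001]
force: [-0.2, -0.0, 1.3]
width: 0.652
gripper_force: 0.0
s [150.0, 208.2] [0.42303799 0.27212912 0.018     ]
s [176.0, 241.4] [0.36442116 0.15659841 0.018     ]
t [202.7, 197.8] [0.52951032 0.16326286 0.018     ]
t [205.5, 237.0] [0.42638771 0.15434949 0.018     ]
t 37.55 pos [0.4731 0.1523 0.1612] F [-0.1557  0.0227 -0.8018] w 0.651 turn [-0.0012 -0.0002  0.0025] shift after turn [0.1297 0.2978 0.1529] before [0.1281 0.2988 0.1522] q [-0.7146  0.3059  0.3718  1.9851 -0.1401  0.8765  1.2762]
```

View pics/s8.png

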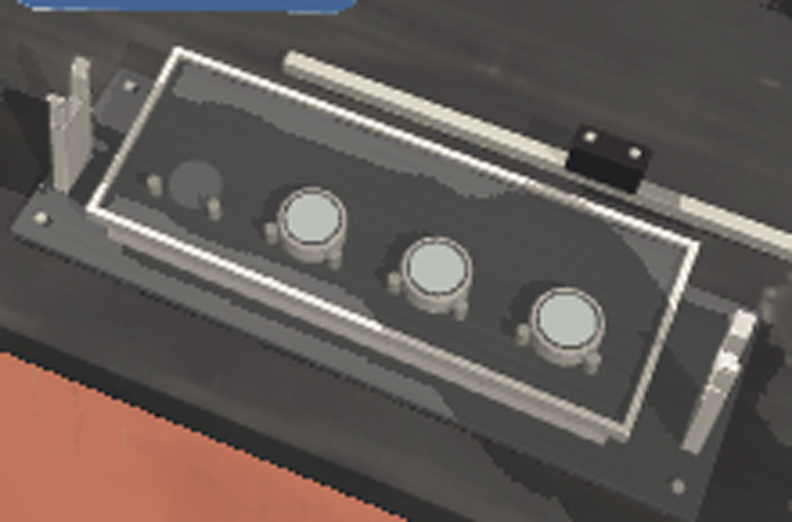

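Three cells are seated at (313,218), (437,270) and (567,322), and C has not moved.

```bash
python3 -m creep '[[0.033,0.07,0,-0.001,0,0.0025],[0.033,0.075,0.02,0,0,0],[0.033,0.08,0.06,0,0,0],[0.031,0.073,0.07,0,0,0],[0,0,0.03,0,0,0],[0,0,0,0,0,0],[0,0,0,0,0,0]]';python3 - <<'E'
from h import *
go([.4250,.2730,.004],RV)
t=cam("top")
for b in blobs(t,roi=(140,150,270,270)):print("t",b[0],onz(t,b[0],.018))
E
```

```text
clock: 38.13
position: [0.4267, 0.2688, 0.0901]
ee_rot: [0.058, 3.141, -0.003]
force: [0.4, -0.8, -0.4]
width: 0.649
gripper_force: 0.0
t 38.13 pos [0.4267 0.2688 0.0901] F [ 0.3811 -0.7627 -0.3957] w 0.649 turn [-0.0009  0.     -0.0028] shift after turn [0.0045 0.0103 0.2152] before [0.0046 0.0107 0.2152] q [-0.899   0.4165  0.3021  2.0376 -0.1824  0.7137  1.0509]
t [154.2, 225.5] [0.4579 0.288  0.018 ]
t [204.9, 237.6] [0.4249 0.1559 0.018 ]
```

```bash
python3 -m creep '[[0.004,0.009,0.02,-0.001,0,-0.0027],[0,0,0.05,0,0,0],[0,0,0.07,0,0,0],[0,0,0.04,0,0,0],[0,0,0.025,0,0,0],[0,0,0.01,0,0,0],[0,0,0,0,0,0],[0,0,0,0,0,0]]';python3 -m creep '[[0,0,0,0,0,0],[0,0,0,0,0,0],[0,0,0,0,0,0],[0,0,0,0,0,0],[0,0,0,0,0,0],[0,0,0,0,0,0]]' 1 20; python3 - <<'E'
from h import *
go(deck(.01,.114,.1),RV)
E
```

```text
clock: 38.85
position: [0.426, 0.275, 0.0052]
ee_rot: [0.048, 3.139, 0.005]
force: [0.3, -0.0, 0.2]
width: 0.648
gripper_force: 0.0
clock: 39.35
position: [0.4256, 0.2752, 0.005]
ee_rot: [0.046, 3.139, 0.005]
force: [-0.7, -1.6, 7.2]
width: 0.427
gripper_force: 20.0
t 39.35 pos [0.4256 0.2752 0.005 ] F [-0.6596 -1.5657  7.1965] w 0.427 turn [0.0016 0.001  0.0009] shift after turn [-0.0807 -1.0469 -0.3497] before [-0.0796 -1.0458 -0.3531] q [-0.8498  0.5589  0.232   2.0898 -0.2529  0.5151  1.1098]
```

```bash
python3 -m creep '[[0,0,-0.02,0,0,0],[0,0,-0.06,0,0,0],[0,0,-0.08,0,0,0],[0,0,-0.08,0,0,0],[0,0,-0.08,0,0,0],[-0.03,0,-0.03,0.0015,0.001,0],[-0.05,-0.05,0,0,0,0],[0,-0.098,0,0,0,0],[0,-0.098,0,0,0,0],[0,-0.098,0,0,0,0],[0,-0.098,0,0,0,0],[0,-0.098,0,0,0,0],[0,-0.098,0,0,0,0],[0,-0.098,0,0,0,0],[0,-0.098,0,0,-0.03,0],[0,-0.098,0,0,-0.035,0],[0,-0.08,0,0,-0.035,0],[0,-0.035,0,0,0,0],[0,0,0,0,0,0],[0,0,0,0,0,0]]'; python3 - <<'E'
from h import *
go(deck(.01,.114,.0055),RT)
E
```

```text
clock: 41.02
position: [0.4444, -0.1454, 0.145]
ee_rot: [0.047, 2.932, -0.004]
force: [0.1, 1.2, -0.3]
width: 0.426
gripper_force: 20.0
t 41.02 pos [ 0.4444 -0.1454  0.145 ] F [ 0.0671  1.1918 -0.2613] w 0.426 turn [ 0.0001 -0.0005 -0.0003] shift after turn [-0.0007  0.0026  0.2367] before [-0.001   0.0026  0.2367] q [-0.1626  0.1783  0.4614  2.2413 -0.2525  0.551   2.0262]
```

```bash
python3 -m creep '[[0,0.002,0.05,0,0,0],[0,0,0.06,0,0,0],[0,0,0.06,0,0,0],[0,0,0.04,0,0,0],[0,0,0.016,0,0,0],[0,0,0,0,0,0],[0,0,0.004,0,0,0],[0,0,0.004,0,0,0],[0,0,0.003,0,0,0],[0,0,0.002,0,0,0],[0,0,0,0,0,0],[0,0,0,0,0,0]]'; python3 - <<'E'
from h import *
go(deck(.01,.114,.0055),RT)
E
```

```text
clock: 42.02
position: [0.4651, -0.1446, 0.0523]
ee_rot: [0.043, 2.93, -0.004]
force: [-2.8, 2.0, 9.3]
width: 0.427
gripper_force: 20.0
t 42.02 pos [ 0.4651 -0.1446  0.0523] F [-2.7778  2.0313  9.3337] w 0.427 turn [0.0002 0.0004 0.0009] shift after turn [ 0.0015 -0.0011 -0.0008] before [ 0.0015 -0.0011 -0.0008] q [ 0.0026  0.3847  0.2779  2.2843 -0.4999  0.3151  2.2553]
```

```bash
python3 -m creep '[[0,0,0,0,0,0],[0,0,0,0,0,0],[0,0,0,0,0,0],[0,0,-0.02,0,0,0],[0,0,-0.04,0,0,0],[0,0,-0.05,0,0,0],[0,0,0,0,0,0]]' -0.09; python3 -m creep '[[-0.05,0,0,0,0,0],[-0.045,0,0,0,0,0],[0,0,0,0,0,0],[0,0,0,0,0,0],[0,0,0,0,0,0],[0,0,0,0,0,0],[0,0,0,0,0,0],[0,0,0,0,0,0],[0,0,0.05,0,0,0],[0,0,0.044,0,0,0],[0,0,0,0,0,0],[0,0,0,0,0,0]]' 1 20;  python3 - <<'E'
from h import *
go(deck(.0285,.114,.008),RT)
E
```

```text
clock: 42.6
position: [0.456, -0.1451, 0.0969]
ee_rot: [0.044, 2.929, -0.005]
force: [0.1, -0.1, -0.4]
width: 0.545
gripper_force: 0.0
clock: 43.6
position: [0.4994, -0.1459, 0.0647]
ee_rot: [0.044, 2.935, -0.004]
force: [-0.2, 0.0, 0.7]
width: 0.007
gripper_force: 0.0
t 43.6 pos [ 0.4994 -0.1459  0.0647] F [-0.2344  0.0058  0.6659] w 0.007 turn [ 0.0002 -0.0016  0.0005] shift after turn [ 0.0457 -0.0006  0.0053] before [ 0.0457 -0.0005  0.0055] q [-0.0534  0.4037  0.3351  2.2001 -0.4675  0.3921  2.2026]
```

```bash
python3 -m creep '[[0,0,0.004,0,-0.001,0],[0,0,0,0,0,0],[0.012,0,0,0,0,0],[0.01,0,0,0,0,0],[0.006,0,0,0,0,0],[0.005,0,0,0,0,0],[0.004,0,0,0,0,0],[0.004,0,0,0,0,0],[0.003,0,0,0,0,0],[0.003,0,0,0,0,0],[0,0,0,0,0,0]]'; python3 -m creep '[[0.003,0,0.001,0,0,0],[0.003,0,0,0,0,0],[0.002,0,0,0,0,0],[0,0,0,0,0,0],[0,0,0,0,0,0]]';python3 - <<'E'
from h import *
go(deck(.0285,.114,.008),RT)
E
```

```text
clock: 44.52
position: [0.4827, -0.1456, 0.0599]
ee_rot: [0.044, 2.929, -0.006]
force: [1.6, -1.1, 0.5]
width: 0.005
gripper_force: 0.9
clock: 44.93
position: [0.4819, -0.1459, 0.0598]
ee_rot: [0.043, 2.926, -0.007]
force: [7.0, -1.9, 3.1]
width: 0.004
gripper_force: 3.9
t 44.93 pos [ 0.4819 -0.1459  0.0598] F [ 7.0355 -1.8505  3.0795] w 0.004 turn [-0.0006  0.0027  0.001 ] shift after turn [0.0004 0.0007 0.0025] before [0.0004 0.0007 0.0025] q [-0.0261  0.3887  0.3074  2.2479 -0.4873  0.3462  2.2343]
```

```bash
python3 -m creep '[[-0.015,0,0,0,0,0],[-0.005,0,-0.03,0,0,0],[0,0,-0.06,0,0,0],[0,0,-0.07,0,0,0],[0,0,-0.07,0,0,0],[0,0.03,-0.03,0,0.04,0],[0,0.06,0,0,0.04,0],[0,0.08,0,0,0.02,0],[0,0.09,0,0,0,0],[0,0.09,0,0,0,0],[0,0.09,0,0,0,0],[0,0,0,0,0,0],[0,0,0,0,0,0]]' -1;python3 - <<'E'
from h import *
s=cam("scene","s9f");t=cam("top","t9f")
go([.5972,-.3629,.15],RV)
a=cv2.resize(s["bgr"][200:345,260:500],None,fx=3.3,fy=3.3)[:300+178,:792];cv2.imwrite("pics/s9.png",a)
crop(t,260,130,500,260,3.3,"t9")
E
```

```text
clock: 46.02
position: [0.4694, 0.0334, 0.1613]
ee_rot: [-0.039, -3.14, 0.001]
force: [-0.6, -0.8, -0.2]
width: 0.9
gripper_force: 0.0
t 46.12 pos [0.4697 0.0305 0.1616] F [-0.3011 -0.5289 -0.0809] w 0.971 turn [-0.0005 -0.0001  0.0008] shift after turn [-0.3494 -0.973   0.029 ] before [-0.3477 -0.9736  0.03  ] q [-0.5631  0.2686  0.4739  2.0498 -0.1594  0.8582  1.542 ]
```

View pics/s9.png

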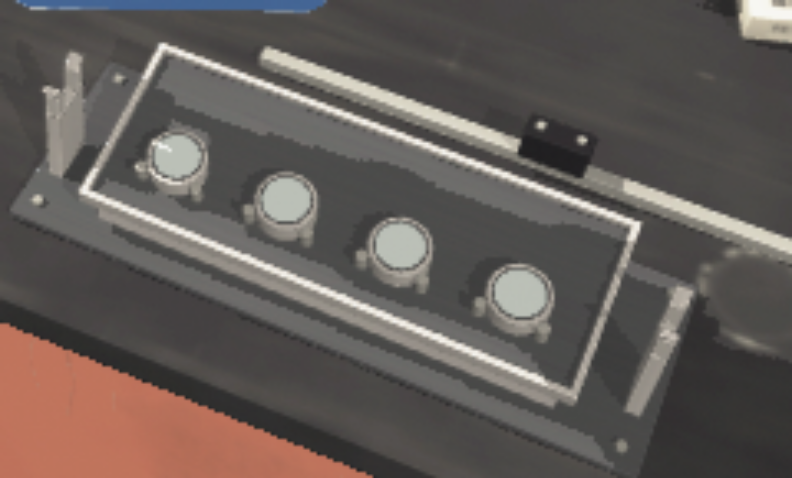

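View pics/t9.png

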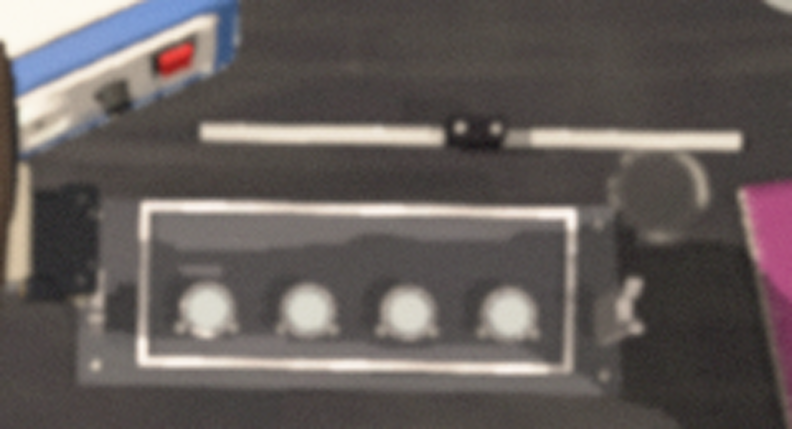

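All four cells sit against their pins in both views, at (178,157), (286,203), (400,248) and (519,296) in the scene crop. The bar is undisturbed, with its block at (475,130) in the top crop. I'll check the cells numerically while moving to the bar.

```bash
python3 -m creep '[[-0.0,-0.06,0,0,0,0],[-0.02,-0.098,0,0,0,0],[-0.04,-0.098,0,0,0,0],[-0.04,-0.098,0,0,0,0],[-0.04,-0.098,0,0,0,0],[-0.04,-0.098,0,0,0,0],[-0.04,-0.098,0,0,0,0],[-0.04,-0.098,0,0,0,0],[-0.04,-0.098,0,0,0,0],[-0.03,-0.08,0.03,0,0,0],[-0.02,-0.05,0.06,0,0,0],[0,0,0.06,0,0,0],[0,0,0.05,0,0,0],[0,0,0,0,0,0],[0,0,0,0,0,0]]';python3 - <<'E'
from h import *
s=cam("scene");t=cam("top")
for d,n in((s,"s9f"),(t,"t9f")): d["bgr"]=cv2.imread(f"pics/{n}.png")
def cen(d,p):
    p0=np.round(p).astype(int); g=d["bgr"][p0[1]-5:p0[1]+6,p0[0]-5:p0[0]+6].mean(2); m=(g>165).astype(np.uint8)
    M=cv2.moments(m,True); return p0-5+[M["m10"]/M["m00"],M["m01"]/M["m00"]]
for y in(.114,.038,-.038,-.114):
    e=deck(0,y,.018); a=cen(s,proj(s,e));b=cen(t,proj(t,e)); print(y,"err mm in deck axes",1e3*Rd.T@(tri(s,a,t,b)[0]-e))
go([.5972,-.3629,.0155],RV)
E
```

```text
clock: 47.37
position: [0.5954, -0.3589, 0.0813]
ee_rot: [-0.05, -3.14, -0.001]
force: [0.8, -0.3, -0.1]
width: 1.003
gripper_force: 0.0
0.114 err mm in deck axes [ 0.11667806  0.67001733 -0.96741666]
0.038 err mm in deck axes [-0.48364129 -0.02786238  1.8315884 ]
-0.038 err mm in deck axes [ 0.4322628   0.22695057 -1.33051291]
-0.114 err mm in deck axes [-0.30780736 -0.29656318 -0.86554166]
t 47.47 pos [ 0.5974 -0.3592  0.0838] F [-0.9825 -0.5737 -0.1483] w 0.999 turn [-0.0006  0.0013  0.0004] shift after turn [ 0.0002 -0.0094  0.1707] before [ 0.0007 -0.0092  0.1708] q [ 0.1813  0.713   0.4702  1.556  -0.3706  0.9591  2.3071]
```

```bash
python3 -m creep '[[0,-0.009,0.04,0,0.001,0],[0,0,0.05,0,0,0],[0,0,0.04,0,0,0],[0,0,0.025,0,0,0],[0,0,0.013,0,0,0],[0,0,0,0,0,0],[0,0,0,0,0,0]]';python3 -m creep '[[0,0,0,0,0,0],[0,0,0,0,0,0],[0,0,0,0,0,0],[0,0,0,0,0,0],[0,0,0,0,0,0],[0,0,0,0,0,0],[0,0,0,0,0,0],[0,0,0,0,0,0],[0,0,0,0,0,0]]' 1 35; python3 - <<'E'
from h import *
go(stand(0,0,.17),RV)
E
```

```text
clock: 48.05
position: [0.5977, -0.362, 0.0158]
ee_rot: [0.046, 3.141, -0.001]
force: [-0.2, -0.7, -0.6]
width: 0.999
gripper_force: 0.0
clock: 48.8
position: [0.5973, -0.3618, 0.0151]
ee_rot: [-0.047, -3.141, 0.001]
force: [0.5, -0.7, -0.4]
width: 0.494
gripper_force: 35.0
t 48.8 pos [ 0.5973 -0.3618  0.0151] F [ 0.5216 -0.6682 -0.4196] w 0.494 turn [-0.0002 -0.0003  0.0008] shift after turn [ 0.3706  0.2462 -0.3872] before [ 0.3704  0.2466 -0.3871] q [ 0.2073  0.794   0.4322  1.5892 -0.4082  0.8496  2.3394]
```

```bash
python3 -m creep '[[0,0,-0.03,0,0,0],[0,0,-0.06,0,0,0],[0,0,-0.08,0,0,0],[0,0,-0.08,0,0,0],[0,0,-0.08,0,0,0],[0,0,-0.055,0,0,0],[0.04,0.026,0,0,0,0],[0.06,0.04,0,0,0,0],[0.07,0.047,0,0,0,0],[0.07,0.047,0,0,0,0],[0.06,0.04,0,0,0,0],[0.045,0.03,0,0,0,0],[0.023,0.016,0,0,0,0],[0,0,0,0,0,0],[0,0,0,0,0,0],[0,0,0,0,0,0]]';python3 - <<'E'
from h import *
go([.4528,-.2587,.110],RV)
E
```

```text
clock: 50.13
position: [0.454, -0.2594, 0.1697]
ee_rot: [0.046, 3.141, -0.001]
force: [0.5, -0.2, -2.7]
width: 0.497
gripper_force: 35.0
t 50.13 pos [ 0.454  -0.2594  0.1697] F [ 0.5022 -0.2419 -2.6873] w 0.497 turn [-0.0004  0.0003  0.0009] shift after turn [0.0032 0.0016 0.1493] before [0.0033 0.0017 0.1493] q [ 0.0005  0.3519  0.5456  1.9278 -0.2261  0.9211  2.1978]
```

```bash
python3 -m creep '[[0.003,0.0015,0.03,0,0,0.001],[0,0,0.04,0,0,0],[0,0,0.035,0,0,0],[0,0,0.02,0,0,0],[0,0,0.01,0,0,0],[0,0,0,0,0,0],[0,0,0,0,0,0]]';python3 - <<'E'
from h import *
go([.4528,-.2587,.0872],RV)
s=cam("scene"); crop(s,260,200,480,345,3.6,"s10")
E
```

```text
clock: 50.72
position: [0.4523, -0.2587, 0.1154]
ee_rot: [-0.05, -3.141, 0.001]
force: [1.3, -0.2, -3.1]
width: 0.497
gripper_force: 35.0
t 50.72 pos [ 0.4523 -0.2587  0.1154] F [ 1.3262 -0.207  -3.0605] w 0.497 turn [-0.0003 -0.0002 -0.0003] shift after turn [-0.0012  0.0001  0.0705] before [-0.0012  0.0002  0.0705] q [ 0.0355  0.4233  0.5106  1.9875 -0.2826  0.7999  2.2461]
```

View pics/s10.png

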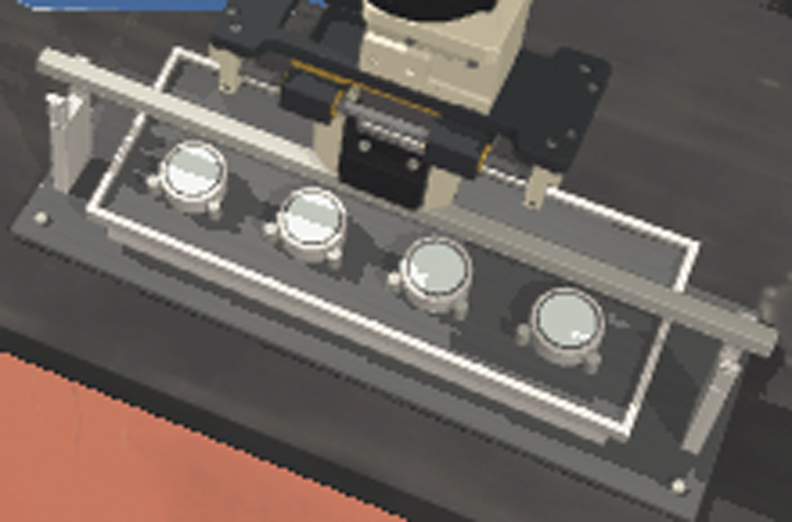

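The bar hangs just over both forks, with its ends at (40,58) and (775,335). The cells have not moved. Lowering.

```bash
python3 -m creep '[[-0.001,0,0.015,0,0,0],[0,0,0.015,0,0,0],[0,0,0.012,0,0,0],[0,0,0.01,0,0,0],[0,0,0.008,0,0,0],[0,0,0.005,0,0,0],[0,0,0,0,0,0],[0,0,0,0,0,0]]';python3 - <<'E'
from h import *
go([.4528,-.2587,.0872],RV)
E
```

```text
clock: 51.43
position: [0.4523, -0.2583, 0.0891]
ee_rot: [-0.05, -3.14, 0.0]
force: [-0.1, 0.1, -2.2]
width: 0.503
gripper_force: 35.0
t 51.43 pos [ 0.4523 -0.2583  0.0891] F [-0.1153  0.1417 -2.1782] w 0.503 turn [-0.0001 -0.0003 -0.0002] shift after turn [-0.0012 -0.0009  0.0047] before [-0.0012 -0.0009  0.0047] q [ 0.0557  0.4617  0.4875  2.0103 -0.313   0.7423  2.2721]
```

In the slots without touching. Last 2 mm, then release and retreat.

```bash
python3 -m creep '[[0,0,0.003,0,0,0],[0,0,0.002,0,0,0],[0,0,0.001,0,0,0],[0,0,0,0,0,0],[0,0,0,0,0,0]]';python3 -m creep '[[0,0,0,0,0,0],[0,0,0,0,0,0],[0,0,0,0,0,0],[0,0,0,0,0,0],[0,0,0,0,0,0],[0,0,0,0,0,0],[0,0,-0.03,0,0,0],[0,0,-0.06,0,0,0],[0,0,-0.08,0,0,0],[0,0,-0.08,0,0,0],[0,0,-0.08,0,0,0],[0,0.09,0,0,0,0],[0,0.09,0,0,0,0],[0,0.09,0,0,0,0],[0,0.09,0,0,0,0],[0,0.09,0,0,0,0],[0,0.09,0,0,0,0],[0,0.09,0,0,0,0],[0,0.09,0,0,0,0]]' -0.5;python3 -m creep '[[0,0.05,0,0,0,0],[0,0,0,0,0,0],[0,0,0,0,0,0]]';python3 - <<'E'
from h import *
s=cam("scene");t=cam("top"); crop(s,260,200,480,345,3.6,"s11");crop(t,270,175,470,260,4,"t11")
for y in(.114,.038,-.038,-.114): pass
E
```

```text
clock: 51.85
position: [0.4525, -0.2583, 0.087]
ee_rot: [-0.05, -3.141, 0.0]
force: [-0.2, 1.1, 1.5]
width: 0.501
gripper_force: 35.0
clock: 53.43
position: [0.4612, 0.0313, 0.2189]
ee_rot: [-0.05, -3.141, -0.0]
force: [0.9, -0.3, 0.7]
width: 0.752
gripper_force: 0.0
clock: 53.68
position: [0.4621, 0.0506, 0.2186]
ee_rot: [-0.045, -3.141, 0.001]
force: [0.2, -0.3, 0.4]
width: 0.749
gripper_force: 0.0
```

View pics/s11.png

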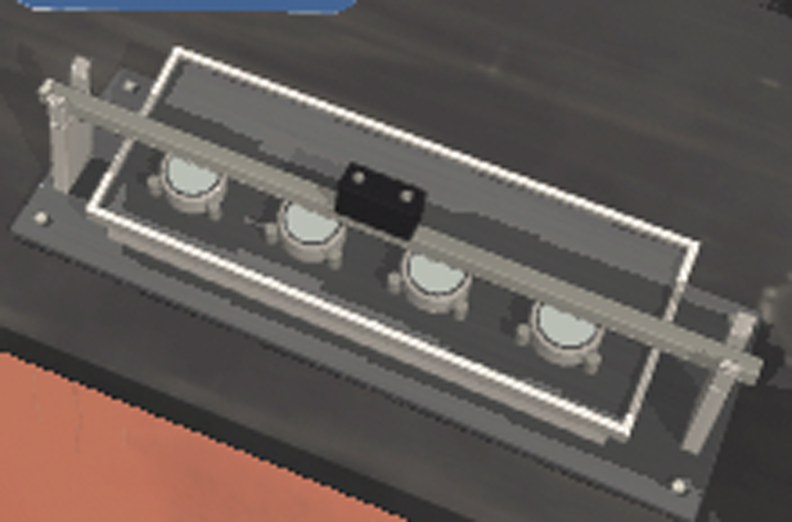

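The bar is down in both forks, with its ends at (45,92) and (757,370) and the block up at (382,200). The cells have not shifted.

```bash
python3 -c "
from cell import arm
print(arm.sign_off())"
```

```text
the job is handed in; nothing more can be done
None
```

The job is handed in at about 54 s: all four mirror cells are seated against their pins and the guard bar is back in both forks, block up, by the last pictures and force readings; the hand-in call returned no verdict.

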